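# Turn a drained tube mouth-up by way of a spring clip, into the bath beaker

## Robot

A 6-joint arm with a two-finger parallel gripper is mounted at the origin on the work surface. World frame = base frame: x ahead of the robot, y to its left, z up, the work surface at z = 0. Lengths are in mm, angles in rad, forces in N, time in s.
With the tool pointing down it reaches from about 275 to 750 mm from the base axis. Payload 10.2 kg.
Tool frame: the origin (TCP) lies at the very end of the fingers, on their centre line; the grasp point (between the pads) lies 19 mm behind it; z points along the fingers, x is the direction in which the jaws open and shut, and the axes are right-handed (so a half turn about z gives the same grasp; the last joint's range is limited). The gripper opens to 85 mm and grips with 20 to 120 N. Pads are 22 mm wide; open, the fingers measure 114 mm over their backs; the gripper's body (76 mm by 85 mm) begins 54 mm behind the grasp point. The pads swing forward as they close: fully open they stand 13 mm farther back than shut.
Start: joints at [0.98, 0.313, 1.498, -0, 1.331, -0.223], TCP at [188.784, 489.89, 231.294] pointing down, gripper open.
Joint ranges: [-2.94, 2.94], [-0.97, 2.17], [0.19, 2.56], [-1.23, 4.37], [0.02, 3.11], [-2.88, 2.88]. Speed limits (rad/s): [2.39, 2.39, 3.01, 3.14, 3.14, 3.14].

## Interface

Orientations are given as a unit quaternion [w, x, y, z].
In Python, from rig import ctrl, cams gives the robot as it stands.
- The arm moves only by the tool play_rows, never from a script. Its argument "steps" is a list of rows, each a list of 2 entries, a list of its own where there are three numbers: the shift along the tool's x, y, z normalised to -1 to 1, where 1 is 0.75 m, then the turn, a rotation vector about the tool's x, y, z normalised to -1 to 1, where 1 is 45 degrees. A call has 1 to 20 rows; each row shifts and turns the commanded pose from where the row before left it, along the tool's axes as they then stand; what a row does not reach is not made up. A row lasts 1/10 s, in which the tool goes at most 50 mm and 8.59 degrees, less where a joint would pass 70% of its speed; a pose out of reach is approached as far as the arm can. A call with a number of a shift or a turn outside -1 to 1 is refused whole. A call with a gripper value outside its range is refused whole. "grip" is the closure, from 0 (fully open) to 1 (shut), set as the call begins (left out, the last holds). The fingers move at their own pace and stop on an object; "squeeze" is the grip in N (left out, the last holds). Time passes only in rows, so rows that do not move let the fingers close. It gives the time, the measured TCP pose, the force and the opening at its end, in the units of the state.
- ctrl.sense(): the state, without advancing time (a new reading comes with each control period).
- cams.capture(name): name is "scene" or "top" or "wrist"; returns the picture (384x512x3 uint8, red, green, blue); there is no depth.
- cams.camera_info(name): a dict with "fx", "fy", "cx", "cy" (pixels), "dist_coeffs" ([k1, k2, p1, p2, k3] as OpenCV has them; the pictures are not rectified), "xyz" and "attitude" of the camera in the world. Camera axes: x right, y up, looking along -z (the intrinsics and any distortion apply to the point x, -y, -z); pixel columns grow to the right and rows downward; lengths in mm; the calibration is good to about 2 mm. A picture is of the moment at which its call begins: read the wrist's pose just before it. camera_info takes no time and is no camera call; for the wrist camera it gives the pose at the moment of the call.
- ctrl.finish_job(): hands the job in, once; it reports no verdict.
Trained networks look in the newest picture that a camera, given by its name, has taken for a name from the list of things; names that differ only in an ending like _2 or _b are one class to them, and where a whole thing is asked for, a point or a joint stands for the part that bears it (a point fixed in the world has none). Each returns a list of dicts, best first, with "p" (0 to 1); they miss things now and then, are a little off and sometimes report something else, mostly with a low value. They report only what shows in the picture. A call takes as long as a camera call. They do not tell look-alikes from the thing itself.
- cams.search_frame(camera, thing): "rect" ([centre column, centre row, width, height] in pixels, round what is visible of it).
- cams.tip_of(camera, thing): "pixel" ([column, row] in pixels: a listed point, or the origin of a listed thing).
The state is a dict: "time_s": time; "joints": joint angles; "dq": joint speeds; "tau": joint torques, N m; "eef_pos": TCP position; "ee_rot": TCP orientation; "force": force on the tool from outside, world axes, zero at the start; "wrist_torque": the same for the moment, N m; "grip_width": opening from 0.0 (shut) to 1.0 (fully open).
Only numpy, scipy, OpenCV 4.12 (cv2) and the standard library are available. Lean on these libraries where they do the work, as an engineer would, in place of code of your own. Each camera call takes 0.05 s, during which the arm holds its last target.

## Task

The blue-banded tube has drained mouth-down on its peg: lift it off, lay it across the stand into the spring clip until it snaps home and let go of it there. Then take it by its other end, turn it mouth-up and lower it gently, round end first, into the empty beaker on the stirrer, so that it stands on the beaker's floor. It is clean, so never lay or drop it on the bench, and leave the yellow-banded tube and everything else where they are.

Things in the scene. Friction and masses are not known exactly. Their poses are not given: they have to be found in the camera images.
- tube_mid (a point): Centre, on the axis, of the blue-banded tube: milky-white rigid test tube, 25 mm outside diameter, 150 mm long, 2 mm wall, 30 to 65 g, round closed end, open flat mouth; a broad and a thin blue band circle it 22 to 46 mm from the mouth, another thin one 25 mm from the round end. z runs along it towards the round end (up at the start). It starts mouth-down, standing on its rim on the draining rack's floor over a peg.
- tube_tip (a point): Outermost point of the blue-banded tube's round closed end, on its axis; axes as for tube_mid.
- clip_seat (a point): Spring clip: two sprung steel arms, 20 mm long along x, open upwards. The point is where the axis of the 25 mm tube lies when snapped home, 125 mm above the bench; x is level along that axis, y across the arms, z up. Narrow lips 9 mm above it (17 mm gap), flared mouth 25 mm above it (39 mm gap). A tube pushed down snaps in at about 5 N and stops on the cradle; held level unaided; about 8 N pulls it out.
- clip_stand: The clip's fixed stand; origin at the centre of the underside of its blue base plate (130 x 100 mm, 12 mm thick), axes as for clip_seat. A 12 mm rod and a 26 mm block carry the clip; a 24 x 20 mm cradle 12.5 mm below clip_seat stops the tube. A tube lying in the clip has both ends free, with nothing near them.
- beaker_floor (a point): Centre of the inner floor of the empty loose glass beaker on the stirrer: 64 mm outside diameter, about 58 mm inside, rim 72 mm above this point, 0.1 kg; z up. A tube standing in it may lean on the rim.
- stirrer: Fixed magnetic stirrer, white with a blue foot, 190 x 160 mm; origin at the centre of its underside, x away from its knob. Its round white plate, 130 mm across, is centred 12 mm along +x; the plate's top is 70 mm above the bench.
- drain_rack: Fixed white draining rack, 130 (x) x 250 (y) mm, floor 8 mm above the bench, origin at the centre of its underside. Eight grey pegs, 10 mm thick, reaching 63 mm above the bench, at x -30 and 30 mm, y -90, -30, 30 and 90 mm. The two tubes hang over the pegs at x -30, y -90 and y 90 mm, one on each, so a tube must rise 60 mm to come off.
- spare_mid (a point): Centre of the yellow-banded tube, otherwise the same as the blue-banded one and also mouth-down on a peg of the rack; to be left there.
- small_beaker: Loose small glass beaker, 48 mm across, 55 mm high; origin at the centre of its underside; to be left alone.
- wash_bottle: Loose white wash bottle with a blue cap and bent spout, 68 mm across, 210 mm high; origin at the centre of its underside; to be left alone.
- reagent_bottle: Loose amber bottle, 70 mm across, 145 mm high; origin at the centre of its underside; to be left alone.
- calculator: Loose black calculator, 150 x 78 x 16 mm; origin at the centre of its underside; to be left alone.
- pipette_filler: Loose red rubber pipette filler, about 130 x 55 x 54 mm; origin under its bulb; to be left alone.
Things that resemble listed ones, but are neither listed nor needed, are in the scene too. What is shaped like the part that bears beaker_floor but green is not meant.

How it is judged:
By the outcome, as a careful person would: the job done as asked, in the order asked, and still so for the second after the job is handed in, with the robot touching nothing.
It also fails if it takes over 70 s, if anything falls off the work surface, if the arm or the gripper's body presses on something with over 40 N, if the wrist force passes 120 N, or if a joint passes its speed limit or range.

## Working session

There is one attempt and no reset: what is moved stays moved. The work goes in short steps, Python scripts to look and compute and a tool call to move; the robot and the scene stay as the last step left them, time stands still between calls to the robot, and variables do not carry over. Pictures are saved under pics/ and viewed, and the job is handed in when it is done.

Besides the shell and the picture viewer there is one more tool, called after "Request:" as a command line: name --argument value ..., lists and objects as JSON in quotes. play_rows: Moves the arm, as the interface text tells. Its arguments: {"type":"object","properties":{"steps":{"type":"array"},"grip":{"type":"number"},"squeeze":{"type":"number"}},"required":["steps"]}

```bash
ls; mkdir -p pics; python3 - <<'E'
from rig import ctrl,cams
import cv2
print(ctrl.sense())
for n in ["scene","top","wrist"]:
    im=cams.capture(n); cv2.imwrite(f"pics/{n}0.png",im[:,:,::-1])
    print(n,cams.camera_info(n))
    for t in ["tube_mid","tube_tip","clip_seat","beaker_floor","spare_mid","stirrer","drain_rack","clip_stand"]:
        try: print(t,[(list(map(int,d['pixel'])),round(d['p'],2)) for d in cams.tip_of(n,t)][:4])
        except Exception as e: print(t,e)
print(ctrl.sense()['time_s'])
E
```

```text
pics
{'time_s': 0.0, 'joints': array([ 9.79627261e-01,  3.13466985e-01,  1.49843472e+00, -3.98712325e-05,
        1.33095724e+00, -2.23398026e-01]), 'dq': array([ 0.00045628,  0.00011582, -0.00012838, -0.00030558,  0.0007341 ,
        0.00014784]), 'tau': array([ 4.04262273e-04, -4.12271583e+01, -2.59735537e+01, -1.57757595e-04,
        4.34998336e-03, -3.64360812e-05]), 'eef_pos': array([188.63521593, 489.67573072, 230.72726095]), 'ee_rot': array([ 2.51732757e-04,  8.24477716e-01,  5.65894067e-01, -5.81275786e-04]), 'force': array([-0.08840877, -0.08601233, -0.8699909 ]), 'wrist_torque': array([-0.02204826,  0.06126785, -0.03638839]), 'grip_width': 0.9999071769095198}
scene {'fx': 447.9387035356367, 'fy': 447.9387035356367, 'cx': 257.3381803137796, 'cy': 193.25881157981843, 'dist_coeffs': array([0.04798354, 0.        , 0.        , 0.        , 0.        ]), 'xyz': array([1338.61886631,  666.93449499,  779.72291433]), 'attitude': array([0.37899022, 0.19448093, 0.42596128, 0.7981858 ])}
tube_mid [([213, 161], 0.71)]
tube_tip [([211, 140], 0.92)]
clip_seat [([258, 178], 0.8)]
beaker_flo
[... 715 characters left out ...]
0.81), ([177, 200], 0.8), ([138, 196], 0.79), ([161, 253], 0.75)]
spare_mid [([355, 157], 0.44), ([377, 219], 0.41)]
stirrer [([187, 203], 0.88), ([269, 149], 0.3)]
drain_rack [([352, 208], 0.67)]
clip_stand [([269, 203], 0.72), ([270, 147], 0.33)]
wrist {'fx': 345.1153952763423, 'fy': 345.1153952763423, 'cx': 252.11146372853023, 'cy': 191.30292310257965, 'dist_coeffs': array([-0.0597194,  0.       ,  0.       ,  0.       ,  0.       ]), 'xyz': array([123.21432931, 514.72791051, 373.25329152]), 'attitude': array([ 0.81614822, -0.11755731, -0.0798823 ,  0.56009033])}
tube_mid []
tube_tip []
clip_seat []
beaker_floor [([222, 320], 0.71)]
spare_mid []
stirrer []
drain_rack []
clip_stand []
1.35
```

```bash
python3 - <<'E'
import cv2
for n in ["scene","top"]:
    im=cv2.imread(f"pics/{n}0.png"); cv2.imwrite(f"pics/{n}0b.png",cv2.resize(im,(800,600),interpolation=cv2.INTER_CUBIC))
E
```

```text
(no output)
```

View pics/scene0b.png

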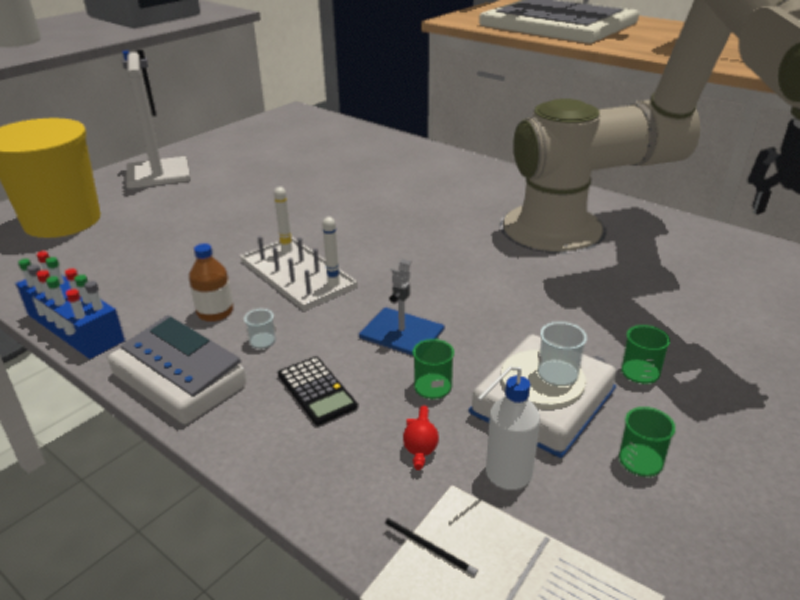

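View pics/top0b.png

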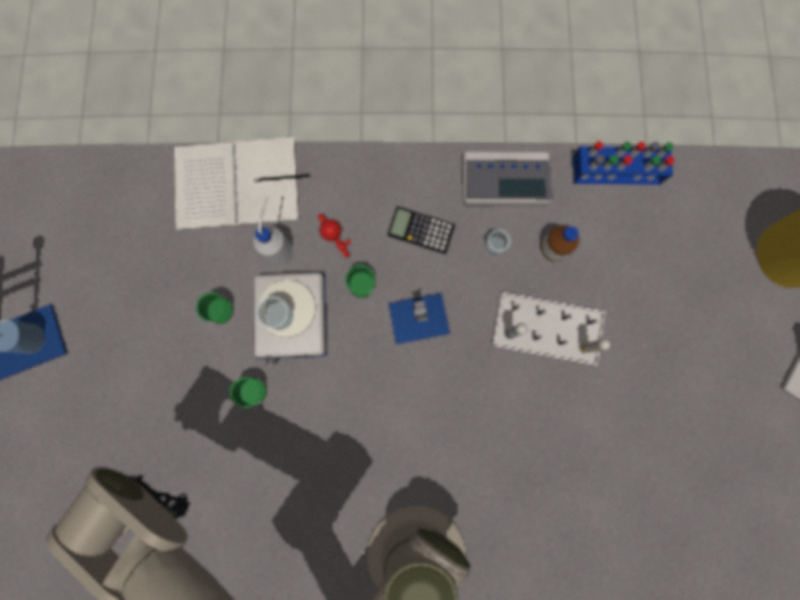

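```bash
cat > h.py <<'E'
import numpy as np, cv2
from scipy.spatial.transform import Rotation as R
def q2R(q): return R.from_quat([q[1],q[2],q[3],q[0]]).as_matrix()
class Cam:
    def __init__(s,i):
        s.K=np.array([[i['fx'],0,i['cx']],[0,i['fy'],i['cy']],[0,0,1.]]);s.d=np.array(i['dist_coeffs']);s.c=np.array(i['xyz']);s.R=q2R(i['attitude'])
    def ray(s,p):
        u=cv2.undistortPoints(np.array([[p]],float),s.K,s.d)[0,0]
        v=s.R@np.array([u[0],-u[1],-1.]);return s.c,v/np.linalg.norm(v)
    def proj(s,P):
        P=np.atleast_2d(P);q=(P-s.c)@s.R;q=q*[1,-1,-1]
        return cv2.projectPoints(q.reshape(-1,1,3),np.zeros(3),np.zeros(3),s.K,s.d)[0][:,0]
    def atz(s,p,z):
        c,v=s.ray(p);return c+v*(z-c[2])/v[2]
def tri(cs,ps):
    A=np.zeros((3,3));b=np.zeros(3);rs=[]
    for c,p in zip(cs,ps):
        o,v=c.ray(p);M=np.eye(3)-np.outer(v,v);A+=M;b+=M@o
    X=np.linalg.solve(A,b);return X,[np.round(c.proj(X)[0]-p,1) for c,p in zip(cs,ps)]
E
python3 - <<'E'
from rig import ctrl,cams
from h import *
S=Cam(cams.camera_info("scene"));T=Cam(cams.camera_info("top"))
np.set_printoptions(precision=1,suppress=True)
for n,a,b in [("tip",(211,140),(332,208)),("clip",(258,178),(271,197)),("beaker",(361,236),(177,200)),("stirrer",(347,259),(187,203)),("rack",(191,177),(352,208)),("stand",(258,214),(269,203))]:
    print(n,*tri([S,T],[a,b]))
print("tip@158",S.atz((211,140),158),T.atz((332,208),158)," clip@125",S.atz((258,178),125),T.atz((271,197),125))
# rack floor etc
import cv2
for n,c in (("scene",(150,110,100,100)),("top",(310,180,85,60)),("top",(245,180,50,45)),("scene",(220,150,80,90)),("top",(150,160,70,80)),("scene",(290,190,120,110))):
    x,y,w,h=c;im=cv2.imread(f"pics/{n}0.png")[y:y+h,x:x+w];k=min(800//w,600//h)
    cv2.imwrite(f"pics/c_{n}_{x}.png",cv2.resize(im,None,fx=k,fy=k,interpolation=cv2.INTER_CUBIC));print(n,x,k)
E
```

```text
tip [ 508.4 -212.3  160.3] [array([-0.8, -0.1]), array([-0.6,  0.5])]
clip [545.5  -8.6 124.8] [array([-3.3, -0.4]), array([-2.2,  1.6])]
beaker [543.1 314.8  84.1] [array([-2.4, -0. ]), array([-1.4,  0.7])]
stirrer [544.3 291.9  -2.6] [array([-0.5, -0. ]), array([-0.3,  0.2])]
rack [ 520.6 -316.7   -3.7] [array([-2.4, -0.5]), array([-1.7,  1.4])]
stand [541.4  -9.2  -1.7] [array([-1.9, -0.2]), array([-1.2,  0.9])]
tip@158 [ 504.6 -213.   158. ] [ 510.2 -214.6  158. ]  clip@125 [541.6  -0.1 125. ] [550.9 -15.9 125. ]
scene 150 6
top 310 9
top 245 13
scene 220 6
top 150 7
scene 290 5
```

```bash
ls pics; python3 -c "
import cv2,numpy as np
a=[cv2.resize(cv2.imread('pics/'+f),(400,300)) for f in ['c_scene_150.png','c_top_310.png','c_top_245.png','c_scene_220.png']]
cv2.imwrite('pics/m1.png',np.vstack([np.hstack(a[:2]),np.hstack(a[2:])]))"
```

```text
c_scene_150.png
c_scene_220.png
c_scene_290.png
c_top_150.png
c_top_245.png
c_top_310.png
scene0.png
scene0b.png
top0.png
top0b.png
wrist0.png
```

View pics/m1.png

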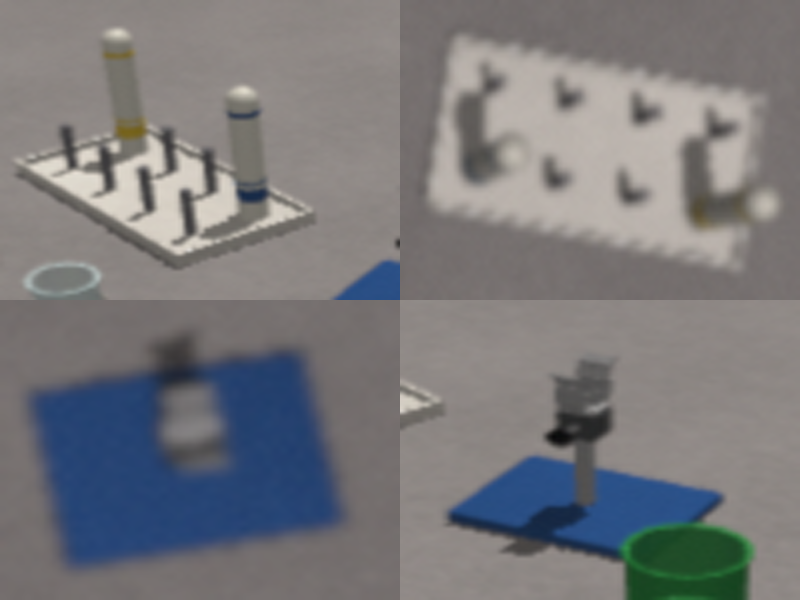

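```bash
cat > fit.py <<'E'
from rig import cams
from h import *
from scipy.optimize import least_squares
np.set_printoptions(precision=1,suppress=True)
S=Cam(cams.camera_info("scene"));T=Cam(cams.camera_info("top"))
def quad(name,roi,f):
    im=cv2.imread(f"pics/{name}0.png");x,y,w,h=roi
    hsv=cv2.cvtColor(im[y:y+h,x:x+w],cv2.COLOR_BGR2HSV)
    m=f(hsv).astype(np.uint8)
    n,l,st,_=cv2.connectedComponentsWithStats(m);k=1+np.argmax(st[1:,4]);m=(l==k).astype(np.uint8)
    c=max(cv2.findContours(m,0,1)[0],key=cv2.contourArea);r=cv2.minAreaRect(c)
    return cv2.boxPoints(r)+[x,y],r,m.sum()
blue=lambda h:(h[...,0]>100)&(h[...,0]<130)&(h[...,1]>120)
white=lambda h:(h[...,1]<40)&(h[...,2]>140)
q,r,n=quad("top",(240,175,60,50),blue);print(q,n)
P=np.array([T.atz(p,12) for p in q]);print(P,P.mean(0),[np.linalg.norm(P[i]-P[i-1]) for i in range(4)],[np.degrees(np.arctan2(*(P[i]-P[i-1])[[1,0]])) for i in range(4)])
q,r,n=quad("top",(305,175,90,65),white);print(q,n)
P=np.array([T.atz(p,12) for p in q]);print(P,P.mean(0),[np.linalg.norm(P[i]-P[i-1]) for i in range(4)],[np.degrees(np.arctan2(*(P[i]-P[i-1])[[1,0]])) for i in range(4)])
E
python3 fit.py
```

```text
[[248.8 194. ]
 [281.7 187.5]
 [286.7 212.5]
 [253.8 219. ]] 724
[[576.4  61.   12. ]
 [600.8 -60.3  12. ]
 [508.3 -77.7  12. ]
 [484.3  42.6  12. ]] [542.5  -8.6  12. ] [np.float64(93.88226008854205), np.float64(123.76752523189158), np.float64(94.18608176628598), np.float64(122.69563353150829)] [np.float64(11.312522168971261), np.float64(-78.60716308005637), np.float64(-169.33951506895323), np.float64(101.25450946816053)]
[[314.3 221.2]
 [320.9 186.4]
 [388.3 199. ]
 [381.7 233.9]] 1936
[[ 475.9 -178.6   12. ]
 [ 605.  -205.6   12. ]
 [ 557.6 -456.5   12. ]
 [ 428.8 -426.2   12. ]] [ 516.8 -316.7   12. ] [np.float64(252.05009516502938), np.float64(131.8805427567803), np.float64(255.3170270213746), np.float64(132.39089617692866)] [np.float64(79.21784018112372), np.float64(-11.832362184462447), np.float64(-100.69005202104589), np.float64(166.75727727320586)]
```

```bash
cat >> h.py <<'E'
def toolR(az,tilt):
    """az deg: horizontal heading of the tool; tilt deg from straight down toward heading"""
    a,t=np.radians([az,tilt]);o=np.array([np.cos(a),np.sin(a),0]);z=o*np.sin(t)+np.array([0,0,-np.cos(t)])
    x=np.array([-np.sin(a),np.cos(a),0]);return np.c_[x,np.cross(z,x),z]
def M(Rm,p):
    A=np.eye(4);A[:3,:3]=Rm;A[:3,3]=p;return A
def cur(s): return M(q2R(s['ee_rot']),s['eef_pos'])
from scipy.linalg import logm,expm
def rows(A,B,n=None):
    """identical rows for screw motion A->B"""
    D=np.linalg.inv(A)@B
    rv=R.from_matrix(D[:3,:3]).as_rotvec()
    k=max(np.degrees(np.linalg.norm(rv))/8.5,1)
    for n in ([n] if n else range(int(np.ceil(k)),200)):
        r=R.from_rotvec(rv/n).as_matrix()
        # D.t = sum r^i s
        Q=sum(np.linalg.matrix_power(r,i) for i in range(n));s=np.linalg.solve(Q,D[:3,3])
        if np.linalg.norm(s)<49: break
    path=[];X=A.copy();st=M(r,s)
    for i in range(n): X=X@st;path.append(X[:3,3])
    print(n,"rows",np.round(s/750,4).tolist(),np.round(np.degrees(rv/n)/45,4).tolist(),"mm",np.round(s,1))
    return n,s,rv/n,np.array(path)
E
python3 - <<'E'
from rig import ctrl
from h import *
s=ctrl.sense()
*_,p=rows(cur(s),M(toolR(-40,25),[400,-20,400]));print(np.round(p[::3]))
E
```

```text
12 rows [-0.0382, 0.0518, -0.0083] [-0.0459, -0.0076, 0.0345] mm [-28.6  38.8  -6.2]
[[215. 449. 238.]
 [284. 324. 265.]
 [340. 196. 306.]
 [381.  66. 359.]]
```

Request:
play_rows --steps '[[[-0.038,0.052,-0.008],[-0.046,-0.008,0.034]],[[-0.038,0.052,-0.008],[-0.046,-0.008,0.034]],[[-0.038,0.052,-0.008],[-0.046,-0.008,0.034]],[[-0.038,0.052,-0.008],[-0.046,-0.008,0.034]],[[-0.038,0.052,-0.008],[-0.046,-0.008,0.034]],[[-0.038,0.052,-0.008],[-0.046,-0.008,0.034]]]'

```text
time_s: 1.95
eef_pos: [325.3, 237.4, 290.7]
ee_rot: [0.101, 0.862, 0.494, 0.046]
force: [0.9, 1.0, -0.3]
grip_width: 1.001
```

```bash
cat > log.py <<'E'
from rig import ctrl
from h import *
import json,os
s=ctrl.sense();L=json.load(open('log.json')) if os.path.exists('log.json') else [dict(j=[9.79627261e-01,3.13466985e-01,1.49843472e+00,-3.98712325e-05,1.33095724,-2.23398026e-01],p=[188.63521593,489.67573072,230.72726095],q=[2.51732757e-04,8.24477716e-01,5.65894067e-01,-5.81275786e-04])]
L.append(dict(j=list(s['joints']),p=list(s['eef_pos']),q=list(s['ee_rot'])));json.dump(L,open('log.json','w'))
np.set_printoptions(precision=3,suppress=True)
print(s['time_s'],s['joints'],s['eef_pos'],np.round(q2R(s['ee_rot']),2).tolist(),s['force'],s['grip_width'])
E
python3 log.py
```

```text
1.95 [ 0.464 -0.036  1.762 -0.202  1.316 -0.536] [325.262 237.433 290.656] [[0.51, 0.84, 0.18], [0.86, -0.49, -0.13], [-0.02, 0.22, -0.98]] [ 0.945  1.009 -0.267] 1.000791505943134
```

Request:
play_rows --steps '[[[-0.038,0.052,-0.008],[-0.046,-0.008,0.034]],[[-0.038,0.052,-0.008],[-0.046,-0.008,0.034]],[[-0.038,0.052,-0.008],[-0.046,-0.008,0.034]],[[-0.038,0.052,-0.008],[-0.046,-0.008,0.034]],[[-0.038,0.052,-0.008],[-0.046,-0.008,0.034]],[[-0.038,0.052,-0.008],[-0.046,-0.008,0.034]],[[0,0,0],[0,0,0]]]'

```text
time_s: 2.65
eef_pos: [404.5, -23.2, 400.8]
ee_rot: [0.2, 0.885, 0.411, 0.091]
force: [-0.3, 0.7, -0.4]
grip_width: 0.999
```

```bash
python3 log.py; cat > kin.py <<'E'
from h import *
import json
from scipy.optimize import least_squares
def fk(j,P):
    d1,a1,e,a2,a3x,a3,d5,d6=P[:8]
    Rz=lambda t:R.from_euler('z',t).as_matrix();Ry=lambda t:R.from_euler('y',t).as_matrix()
    A=Rz(j[0]);p=A@[a1,e,d1];B=A@Ry(j[1]);p=p+B@[0,0,a2];C=B@Ry(j[2]);p=p+C@[a3x,0,a3]
    D=C@Rz(j[3])@Ry(j[4]);p=p+D@[d5,0,d6];return D@Rz(j[5])@Rz(np.pi),p
if __name__=="__main__":
    L=json.load(open('log.json'))
    for l in L: print(np.round(fk(l['j'],np.zeros(8))[0].T@q2R(l['q']),3).tolist())
    f=lambda P:np.r_[np.concatenate([fk(l['j'],P)[1]-l['p'] for l in L]),1e-3*(P-[300,0,116,400,0,350,0,250])]
    r=least_squares(f,[300,0,116,400,0,350,0,250]);print(np.round(r.x,1),np.round(r.fun[:-8],1));json.dump(r.x.tolist(),open('kin.json','w'))
E
python3 kin.py
```

```text
2.65 [-0.218 -0.221  1.689 -0.212  1.283 -1.068] [404.474 -23.237 400.762] [[0.65, 0.69, 0.33], [0.76, -0.58, -0.28], [-0.0, 0.43, -0.9]] [-0.265  0.689 -0.428] 0.9985288941426512
[[1.0, 0.0, -0.0], [-0.0, 1.0, -0.0], [0.0, 0.0, 1.0]]
[[1.0, -0.0, 0.0], [0.0, 1.0, -0.0], [-0.0, 0.0, 1.0]]
[[1.0, -0.0, 0.0], [0.0, 1.0, 0.0], [-0.0, -0.0, 1.0]]
[ 2.013e+02  2.000e-01  1.163e+02  4.389e+02  3.900e+01  3.958e+02
 -1.500e+00  2.557e+02] [-0. -0. -0.  0. -0.  0.  0.  0. -0.]
```

```bash
cat >> kin.py <<'E'
LO=np.array([-2.94,-.97,.19,-1.23,.02,-2.88]);HI=np.array([2.94,2.17,2.56,4.37,3.11,2.88])
_P=None
def ik(Rm,p,j0=None,tries=12,seed=0):
    global _P
    if _P is None:_P=json.load(open('kin.json'))
    rng=np.random.default_rng(seed)
    def f(j):
        A,q=fk(j,_P);return np.r_[(q-p)/100,(R.from_matrix(A.T@Rm).as_rotvec())]
    sols=[]
    for k in range(tries):
        s=j0 if (k==0 and j0 is not None) else rng.uniform(LO,HI)
        r=least_squares(f,np.clip(s,LO+.01,HI-.01),bounds=(LO,HI),max_nfev=60)
        if r.cost<1e-6 and not any(np.allclose(r.x,x,atol=.02) for x in sols): sols.append(r.x)
    return sols
E
python3 - <<'E'
import kin,json
from kin import *
L=json.load(open('log.json'))
f=lambda P:np.concatenate([fk(l['j'],[P[0],0,P[1],P[2],P[3],P[4],0,P[5]])[1]-l['p'] for l in L])
r=least_squares(f,[200,116,440,39,396,255]);print(r.x.round(1),r.fun.round(2))
P=r.x;json.dump([P[0],0,P[1],P[2],P[3],P[4],0,P[5]],open('kin.json','w'))
np.set_printoptions(precision=2,suppress=True)
g=np.array([507,-216,126.])
for az in (-80,-60,-40,-20):
  for tilt in (45,60,75,90):
    Rm=toolR(az,tilt);print('rack',az,tilt,*ik(Rm,g+19*Rm[:,2]))
E
```

```text
[201.3 116.3 438.9  39.  397.5 255.3] [-0.  0.  0. -0. -0. -0.  0. -0. -0.]
rack -80 45 [-0.35  0.48  1.84 -1.14  0.74  0.33]
rack -80 60
rack -80 75
rack -80 90 [-0.22  0.81  1.89  4.36  1.41  1.16]
rack -60 45
rack -60 60 [-0.39  0.46  2.08  4.23  0.64  0.95]
rack -60 75 [-0.35  0.59  2.12  3.98  1.    1.25]
rack -60 90 [-0.33  0.76  2.11  3.87  1.37  1.39]
rack -40 45 [-0.58  0.33  2.09  4.12  0.1   0.68]
rack -40 60 [-0.57  0.4   2.2   3.38  0.52  1.43]
rack -40 75 [-0.56  0.55  2.27  3.31  0.99  1.52]
rack -40 90 [-0.55  0.74  2.27  3.29  1.44  1.55]
rack -20 45 [-0.73  0.31  2.11  1.69  0.27  2.74]
rack -20 60 [-0.78  0.38  2.24  2.45  0.6   1.94]
rack -20 75 [-0.81  0.53  2.31  2.62  1.05  1.72]
rack -20 90 [-0.82  0.74  2.31  2.67  1.49  1.61]
```

```bash
python3 - <<'E'
from kin import *
np.set_printoptions(precision=2,suppress=True)
c=np.array([543,-9,125.])
for az in (-78.7,101.3):
  t=np.array([np.cos(np.radians(az)),np.sin(np.radians(az)),0])
  for tc in (-60,-45,-30,-15,0):
    Rm=toolR(az,tc);g=c+43*t;
    print('clip hold1 tip az',az,tc,*ik(Rm,g+19*Rm[:,2]))
b=np.array([543,313,75+118.])
for az in (120,101,80,60,40,20,0,-20):
  for tc in (45,60,75,90):
    Rm=toolR(az,tc);print('beaker',az,tc,*ik(Rm,b+19*Rm[:,2]))
E
```

```text
clip hold1 tip az -78.7 -60 [-0.58  0.83  1.33  0.68  1.8  -0.92]
clip hold1 tip az -78.7 -45 [-0.54  0.72  1.39  0.55  1.61 -0.88]
clip hold1 tip az -78.7 -30 [-0.48  0.63  1.45  0.41  1.42 -0.81]
clip hold1 tip az -78.7 -15 [-0.4   0.55  1.51  0.23  1.24 -0.69]
clip hold1 tip az -78.7 0 [-0.3   0.5   1.57 -0.    1.07 -0.5 ]
clip hold1 tip az 101.3 -60
clip hold1 tip az 101.3 -45
clip hold1 tip az 101.3 -30
clip hold1 tip az 101.3 -15
clip hold1 tip az 101.3 0 [-0.16  0.47  1.63  0.    1.05  2.79]
beaker 120 45 [0.08 0.69 1.24 0.69 1.6  2.58]
beaker 120 60 [0.03 0.77 1.24 0.88 1.73 2.51]
beaker 120 75 [-0.    0.86  1.24  1.06  1.86  2.47]
beaker 120 90 [-0.01  0.95  1.23  1.24  2.    2.45]
beaker 101 45 [0.06 0.58 1.44 0.8  1.35 2.73]
beaker 101 60 [-0.01  0.64  1.48  1.02  1.45  2.57]
beaker 101 75 [-0.05  0.73  1.5   1.22  1.59  2.45]
beaker 101 90 [-0.06  0.83  1.51  1.39  1.75  2.36]
beaker 80 45
beaker 80 60 [-0.01  0.51  1.71  1.22  1.14  2.61]
beaker 80 75 [-0.06  0.6   1.77  1.47  1.3   2.38]
beaker 80 90 [-0.07  0.71  1.78  1.65  1.51  2.21]
beaker 60 45
beaker 60 60 [0.04 0.41 1.89 1.48 0.82 2.61]
beaker 60 75 [-0.    0.5   1.97  1.82  1.04  2.26]
beaker 60 90 [-0.02  0.63  1.99  2.02  1.33  2.04]
beaker 40 45 [ 0.21  0.33  1.84  0.96  0.42 -2.85]
beaker 40 60 [0.16 0.35 1.98 1.9  0.49 2.48]
beaker 40 75 [0.13 0.44 2.08 2.35 0.81 2.02]
beaker 40 90 [0.12 0.58 2.11 2.52 1.2  1.83]
beaker 20 45 [ 0.33  0.33  1.84  0.07  0.19 -1.65]
beaker 20 60 [0.33 0.35 1.98 3.07 0.24 1.63]
beaker 20 75 [0.33 0.44 2.08 3.11 0.68 1.59]
beaker 20 90 [0.33 0.58 2.11 3.12 1.12 1.58]
beaker 0 45 [ 0.45  0.38  1.77 -0.9   0.41 -0.38]
beaker 0 60
beaker 0 75 [0.52 0.49 1.97 3.92 0.75 1.1 ]
beaker 0 90 [0.53 0.63 1.99 3.73 1.12 1.29]
beaker -20 45 [ 0.55  0.47  1.63 -0.96  0.74 -0.04]
beaker -20 60
beaker -20 75
beaker -20 90 [0.66 0.71 1.78 4.24 1.24 1.  ]
```

```bash
cat >> h.py <<'E'
def toolF(az,tilt,flip): 
    A=toolR(az,tilt)
    return A@np.diag([-1.,-1,1]) if flip else A
E
python3 - <<'E'
from kin import *
np.set_printoptions(precision=2,suppress=True)
c=np.array([543,-9,125.]);g0=np.array([507,-216,126.]);b=np.array([543,313,75+118.])
def pr(tag,Rm,g):
    for s in ik(Rm,g+19*Rm[:,2],tries=14):
        m=np.min(np.r_[s-LO,HI-s]); 
        if m>.12: print(tag,s,round(m,2))
for fl in (0,1):
  for t in (40,50,60):
    for az in (-100,-80,80,100,120,140): pr(('rack',fl,t,az),toolF(az,t,fl),g0)
    for az in (-78.7,101.3):
      u=np.array([np.cos(np.radians(az)),np.sin(np.radians(az)),0]); pr(('clip',fl,t,az),toolF(az,t-90,fl),c+43*u)
    for az in (80,100,120): pr(('beak',fl,t,az),toolF(az,t,fl),b)
E
```

```text
('rack', 0, 40, -100) [-0.34  0.55  1.66 -0.86  1.    0.34] 0.37
('rack', 0, 40, -80) [-0.38  0.46  1.82 -0.98  0.72  0.17] 0.25
('rack', 0, 40, 80) [-0.84  0.67  1.44  0.53  1.52  2.31] 0.57
('rack', 0, 40, 100) [-0.78  0.75  1.29  0.38  1.69  2.11] 0.77
('rack', 0, 40, 120) [-0.71  0.82  1.17  0.22  1.82  1.89] 0.98
('rack', 0, 40, 140) [-0.63  0.86  1.09  0.04  1.89  1.63] 0.9
('clip', 0, 40, -78.7) [-0.56  0.76  1.37  0.6   1.68 -0.9 ] 1.18
('clip', 0, 40, 101.3) [ 0.18  0.61  1.66 -1.01  1.14 -2.58] 0.22
('beak', 0, 40, 120) [0.1  0.67 1.24 0.63 1.56 2.61] 0.27
('rack', 0, 50, -100) [-0.29  0.6   1.67 -1.05  1.07  0.52] 0.18
('rack', 0, 50, 80) [-0.88  0.74  1.41  0.62  1.64  2.26] 0.62
('rack', 0, 50, 100) [-0.81  0.83  1.23  0.46  1.84  2.11] 0.77
('rack', 0, 50, 120) [-0.72  0.91  1.07  0.27  1.99  1.9 ] 0.88
('rack', 0, 50, 140) [-0.64  0.96  0.97  0.05  2.08  1.64] 0.78
('clip', 0, 50, -78.7) [-0.52  0.69  1.41  0.5   1.55 -0.86] 1.15
('clip', 0, 50, 101.3) [ 0.13  0.55  1.66 -0.83  1.05 -2.74] 0.14
('beak', 0, 50, 100) [0.03 0.59 1.46 0.89 1.36 2.68] 0.2
('beak', 0, 50, 12
[... 1635 characters left out ...]
beak', 1, 50, 100) [ 0.03  0.59  1.46  0.89  1.36 -0.46] 1.1
('beak', 1, 50, 120) [ 0.06  0.72  1.24  0.76  1.64 -0.59] 1.05
('rack', 1, 60, 80) [-0.91  0.81  1.38  0.71  1.76 -0.91] 1.18
('rack', 1, 60, 100) [-0.83  0.91  1.17  0.53  1.98 -1.03] 0.98
('rack', 1, 60, 120) [-0.73  0.99  0.99  0.33  2.15 -1.23] 0.8
('rack', 1, 60, 140) [-0.64  1.05  0.87  0.07  2.26 -1.5 ] 0.68
('clip', 1, 60, -78.7) [-0.48  0.63  1.45  0.41  1.42  2.33] 0.55
('clip', 1, 60, 101.3) [ 0.06  0.51  1.66 -0.63  1.    0.22] 0.6
('beak', 1, 60, 80) [-0.01  0.51  1.71  1.22  1.14 -0.53] 0.85
('beak', 1, 60, 100) [-0.01  0.64  1.49  1.03  1.44 -0.57] 1.07
('beak', 1, 60, 120) [ 0.03  0.77  1.24  0.88  1.73 -0.63] 1.05
```

```bash
cat > plan.py <<'E'
from kin import *
def check(A,n,s,rv,j0):
    """follow the rows with ik, report joint path extremes/speeds"""
    X=A.copy();st=M(R.from_rotvec(rv).as_matrix(),s);js=[j0]
    for i in range(n):
        X=X@st;z=ik(X[:3,:3],X[:3,3],js[-1],tries=1)
        if not z: print("IK fail at row",i+1,X[:3,3].round());return
        js.append(z[0])
    js=np.array(js);print("max step",np.abs(np.diff(js,axis=0)).max(0).round(2),"limit*.7*.1",[.167,.167,.21,.22,.22,.22],"min margin",np.min(np.r_[js-LO,HI-js]).round(2),"end",js[-1].round(2))
E
python3 - <<'E'
from plan import *
from rig import ctrl
s=ctrl.sense();A=cur(s)
g=np.array([507,-217,122.]);Rm=toolF(-100,40,0)
n,sh,rv,p=rows(A,M(Rm,g-91*Rm[:,2]),10);print(p.round()[::2]);check(A,n,sh,rv,s['joints'])
E
```

```text
10 rows [0.0084, 0.0054, 0.0361] [-0.0293, -0.0717, 0.1123] mm [ 6.3  4.1 27.1]
[[ 420.  -28.  378.]
 [ 450.  -45.  333.]
 [ 476.  -70.  291.]
 [ 498. -101.  249.]
 [ 513. -139.  210.]]
max step [0.04 0.07 0.03 0.08 0.05 0.17] limit*.7*.1 [0.167, 0.167, 0.21, 0.22, 0.22, 0.22] min margin 0.47 end [-0.21  0.45  1.57 -0.76  1.21  0.28]
```

Request:
play_rows --steps '[[[0.0084,0.0054,0.0361],[-0.0293,-0.0717,0.1123]],[[0.0084,0.0054,0.0361],[-0.0293,-0.0717,0.1123]],[[0.0084,0.0054,0.0361],[-0.0293,-0.0717,0.1123]],[[0.0084,0.0054,0.0361],[-0.0293,-0.0717,0.1123]],[[0.0084,0.0054,0.0361],[-0.0293,-0.0717,0.1123]],[[0.0084,0.0054,0.0361],[-0.0293,-0.0717,0.1123]],[[0.0084,0.0054,0.0361],[-0.0293,-0.0717,0.1123]],[[0.0084,0.0054,0.0361],[-0.0293,-0.0717,0.1123]],[[0.0084,0.0054,0.0361],[-0.0293,-0.0717,0.1123]],[[0.0084,0.0054,0.0361],[-0.0293,-0.0717,0.1123]],[[0,0,0],[0,0,0]],[[0,0,0],[0,0,0]]]'

```text
time_s: 3.85
eef_pos: [516.7, -153.5, 188.2]
ee_rot: [0.34, 0.937, -0.077, -0.031]
force: [-0.3, 0.7, 0.1]
grip_width: 1.002
```

```bash
python3 log.py; python3 kin.py | tail -3; cat > shot.py <<'E'
import sys,cv2,json
from rig import ctrl,cams
cam,tag=sys.argv[1:3]
i=cams.camera_info(cam);s=ctrl.sense();im=cams.capture(cam)
cv2.imwrite(f"pics/{tag}.png",im[:,:,::-1]);cv2.imwrite(f"pics/{tag}b.png",cv2.resize(im[:,:,::-1],(800,600),interpolation=cv2.INTER_CUBIC))
json.dump({k:(v.tolist() if hasattr(v,'tolist') else v) for k,v in i.items()},open(f"pics/{tag}.json","w"))
for t in sys.argv[3:]: print(t,[([round(x) for x in d['pixel']],round(d['p'],2)) for d in cams.tip_of(cam,t)])
E
python3 shot.py wrist w1 tube_tip tube_mid clip_seat
```

```text
3.85 [-0.201  0.456  1.574 -0.756  1.207  0.278] [ 516.659 -153.466  188.222] [[0.99, -0.12, -0.11], [-0.16, -0.76, -0.63], [-0.01, 0.64, -0.77]] [-0.321  0.675  0.073] 1.0021735676001657
[[1.0, -0.0, 0.0], [0.0, 1.0, 0.0], [-0.0, -0.0, 1.0]]
[[1.0, -0.0, 0.0], [0.0, 1.0, -0.0], [-0.0, 0.0, 1.0]]
[201.3  -0.  116.3 438.9  39.  397.5  -0.  255.3] [-0. -0. -0.  0.  0. -0.  0. -0.  0.  0.  0.  0.]
tube_tip [([247, 251], 0.75)]
tube_mid [([250, 165], 0.61)]
clip_seat []
```

View pics/w1b.png

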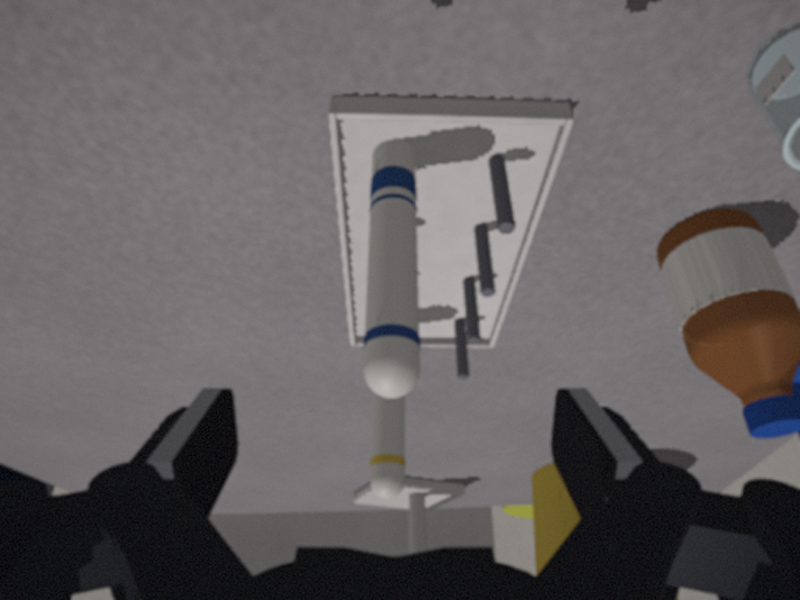

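```bash
python3 - <<'E'
from h import *
import json
i=json.load(open('pics/w1.json'));W=Cam(i)
print(W.c)
print("sphere c@145.5",W.atz((250.2,238),145.5))
# predicted projections for check
for P in ([507,-217,145.5],[507,-217,133],[507,-217,8],[507,-217,54],[507,-217,30]): print(P,W.proj(P))
print("bands: low band centre rows(192/1.5625=123; 198..) ")
for px,z in (((251.5,116),42),((250.5,213),133)): print(W.atz(px,z))
E
```

```text
[542.19029181 -10.12721125 251.20350348]
sphere c@145.5 [ 504.44537713 -223.57628412  145.5       ]
[507, -217, 145.5] [[252.27077288 233.50306835]]
[507, -217, 133] [[252.37330178 217.37024203]]
[507, -217, 8] [[253.14074687  96.04780235]]
[507, -217, 54] [[252.90389767 133.59850786]]
[507, -217, 30] [[253.03288506 113.16082211]]
bands: low band centre rows(192/1.5625=123; 198..) 
[ 507.14435725 -208.70008707   42.        ]
[ 506.73538603 -210.83008927  133.        ]
```

```bash
python3 - <<'E'
from plan import *
from rig import ctrl
s=ctrl.sense();A=cur(s)
g=np.array([505.5,-222.5,122.]);Rm=toolF(-100,40,0)
n,sh,rv,p=rows(A,M(Rm,g+20*Rm[:,2]),8);print(p.round()[::2]);check(A,n,sh,rv,s['joints'])
E
```

```text
8 rows [0.0001, 0.0017, 0.0195] [-0.0002, -0.0005, 0.0014] mm [ 0.1  1.3 14.6]
[[ 515. -164.  179.]
 [ 512. -184.  159.]
 [ 508. -205.  138.]
 [ 505. -225.  117.]]
max step [0.02 0.02 0.02 0.02 0.03 0.01] limit*.7*.1 [0.167, 0.167, 0.21, 0.22, 0.22, 0.22] min margin 0.37 end [-0.36  0.56  1.67 -0.86  0.98  0.34]
```

Request:
play_rows --steps '[[[0.0001,0.0017,0.0195],[0,0,0.001]],[[0.0001,0.0017,0.0195],[0,0,0.001]],[[0.0001,0.0017,0.0195],[0,0,0.001]],[[0.0001,0.0017,0.0195],[0,0,0.001]],[[0.0001,0.0017,0.0195],[0,0,0.001]],[[0.0001,0.0017,0.0195],[0,0,0.001]],[[0.0001,0.0017,0.0195],[0,0,0.001]],[[0.0001,0.0017,0.0195],[0,0,0.001]],[[0,0,0],[0,0,0]]]'

```text
time_s: 4.95
eef_pos: [502.1, -236.9, 103.8]
ee_rot: [0.34, 0.936, -0.081, -0.031]
force: [-0.1, 0.8, 0.6]
grip_width: 0.998
```

```bash
python3 log.py;python3 shot.py wrist w2 tube_tip; python3 shot.py scene s2
```

```text
4.95 [-0.36   0.559  1.669 -0.866  0.975  0.342] [ 502.052 -236.948  103.824] [[0.98, -0.13, -0.11], [-0.17, -0.76, -0.63], [-0.0, 0.64, -0.77]] [-0.095  0.802  0.579] 0.9983196239296546
tube_tip []
```

View pics/w2b.png

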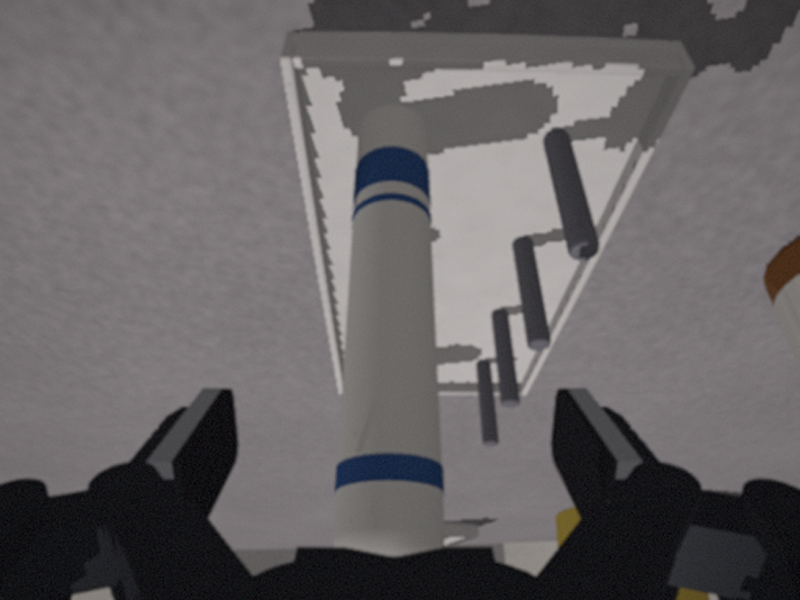

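View pics/s2b.png

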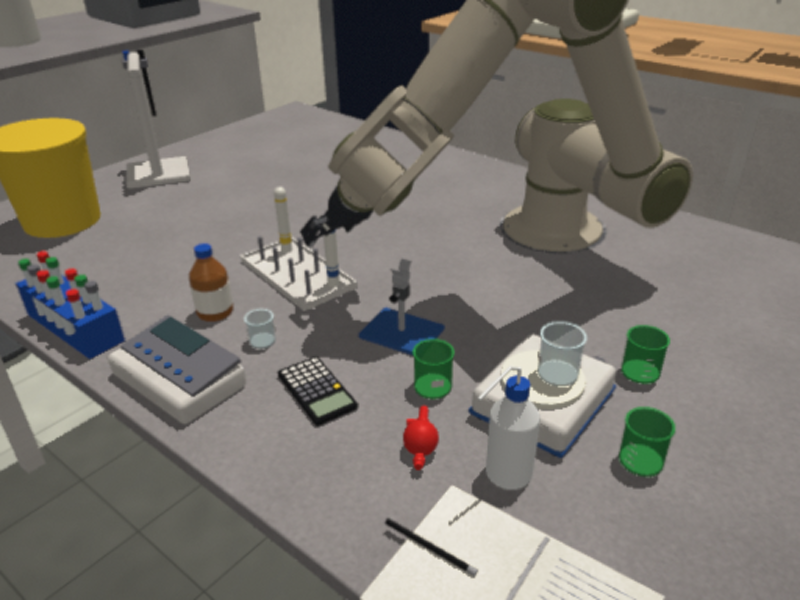

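Request:
play_rows --steps '[[[0,0,0],[0,0,0]],[[0,0,0],[0,0,0]],[[0,0,0],[0,0,0]],[[0,0,0],[0,0,0]],[[0,0,0],[0,0,0]],[[0,0,0],[0,0,0]],[[0,0,0],[0,0,0]],[[0,0,0],[0,0,0]]]' --grip 1 --squeeze 70

```text
time_s: 5.9
eef_pos: [503.1, -236.0, 105.6]
ee_rot: [0.34, 0.936, -0.081, -0.03]
force: [0.2, 0.1, 2.2]
grip_width: 0.275
```

```bash
python3 log.py;python3 shot.py wrist w3
```

```text
5.9 [-0.358  0.556  1.668 -0.866  0.977  0.342] [ 503.139 -235.981  105.629] [[0.99, -0.13, -0.11], [-0.17, -0.76, -0.63], [-0.0, 0.64, -0.77]] [0.245 0.11  2.197] 0.27500376869715415
```

View pics/w3b.png

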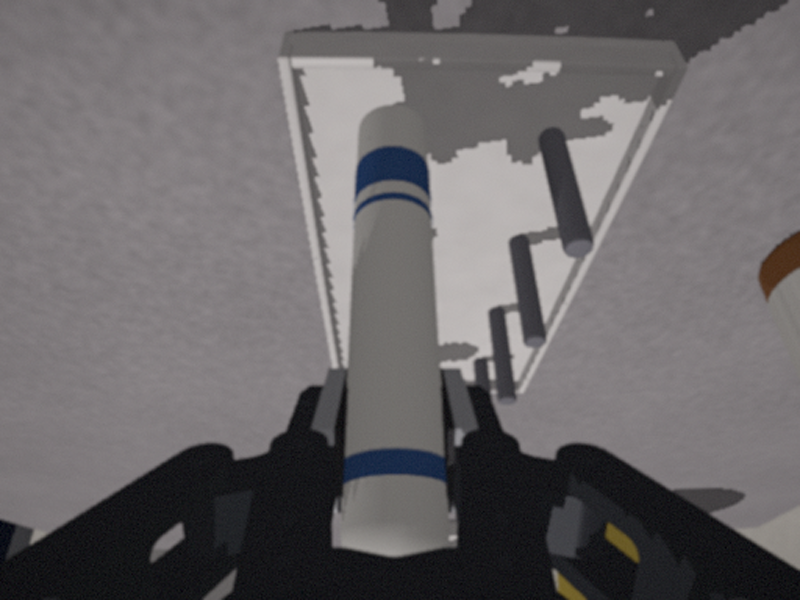

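Request:
play_rows --steps '[[[0,0.0043,-0.0051],[0,0,0]],[[0,0.0086,-0.0102],[0,0,0]],[[0,0.0086,-0.0102],[0,0,0]],[[0,0.0086,-0.0102],[0,0,0]],[[0,0.0086,-0.0102],[0,0,0]],[[0,0.0086,-0.0102],[0,0,0]],[[0,0.0086,-0.0102],[0,0,0]],[[0,0.0086,-0.0102],[0,0,0]],[[0,0.0086,-0.0102],[0,0,0]],[[0,0,0],[0,0,0]],[[0,0,0],[0,0,0]]]'

```text
time_s: 7.05
eef_pos: [503.0, -236.2, 190.4]
ee_rot: [0.34, 0.936, -0.081, -0.03]
force: [-0.1, 0.2, -1.3]
grip_width: 0.275
```

```bash
python3 log.py;python3 shot.py wrist w4; python3 shot.py scene s4
```

```text
7.05 [-0.359  0.437  1.598 -0.784  1.105  0.18 ] [ 502.979 -236.234  190.444] [[0.99, -0.13, -0.11], [-0.17, -0.76, -0.63], [-0.0, 0.64, -0.77]] [-0.106  0.202 -1.273] 0.2752473500037841
```

View pics/w4b.png

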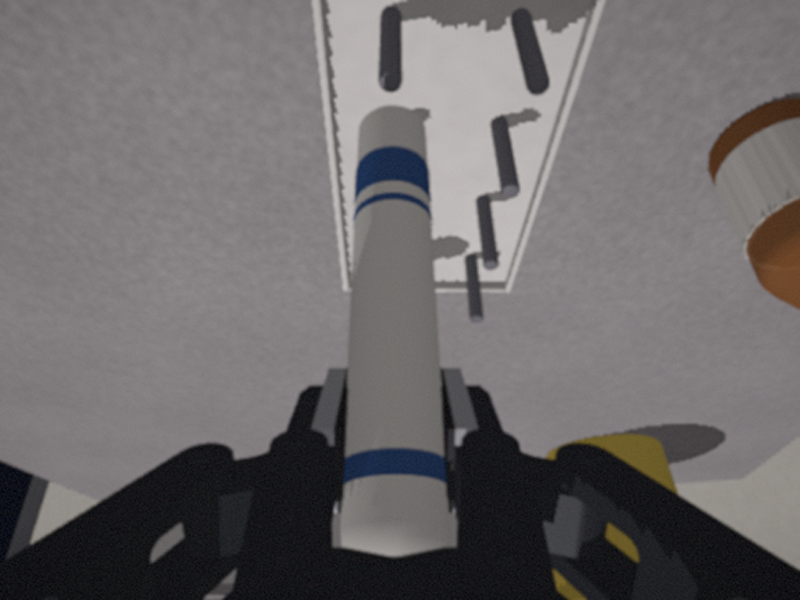

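View pics/s4b.png

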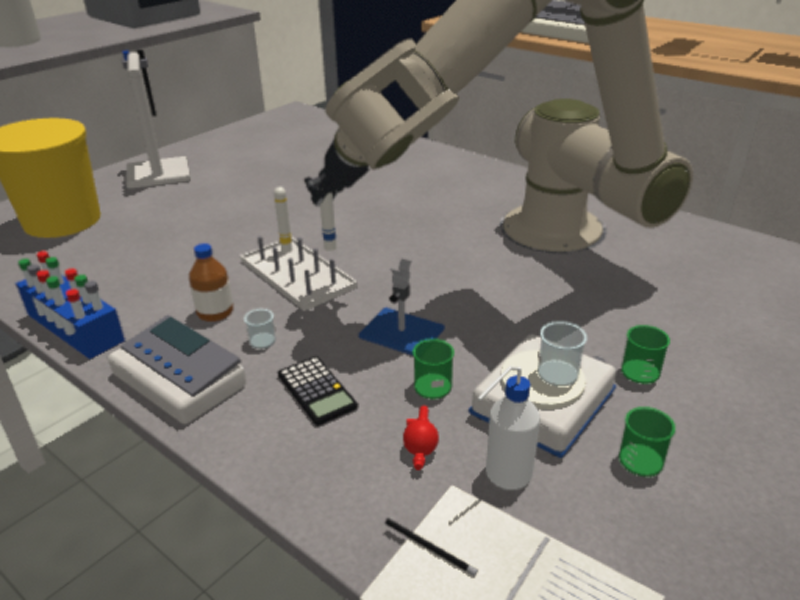

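```bash
cat > ov.py <<'E'
import sys,json
from h import *
def rings(W,im,mid,d,k=1.5625,ls=(0,22,46,125,137.5),col=(0,255,0)):
    d=d/np.linalg.norm(d);a=np.cross(d,[.3,.5,.8]);a/=np.linalg.norm(a);b=np.cross(d,a)
    for l in ls:
        c=mid+d*(l-75);t=np.linspace(0,2*np.pi,60)
        P=c+12.5*(np.outer(np.cos(t),a)+np.outer(np.sin(t),b))
        cv2.polylines(im,[np.round(W.proj(P)*k).astype(int).reshape(-1,1,2)],True,col,1)
    return im
E
python3 - <<'E'
from ov import *
W=Cam(json.load(open('pics/w4.json')));im=cv2.imread('pics/w4b.png')
A=M(q2R([0.34,.936,-.081,-.03]),[502.98,-236.23,190.44])
mid=np.array([505,-222.5,83+84.8])
Ai=np.linalg.inv(A);print("mid in tool",(Ai@np.r_[mid,1])[:3],"axis",A[:3,:3].T@[0,0,1])
cv2.imwrite('pics/o4.png',rings(W,im,mid,np.array([0,0,1.])))
E
```

```text
mid in tool [ -0.34968825 -25.17012921   8.45607555] axis [-0.00108091  0.64188111 -0.76680342]
```

View pics/o4.png

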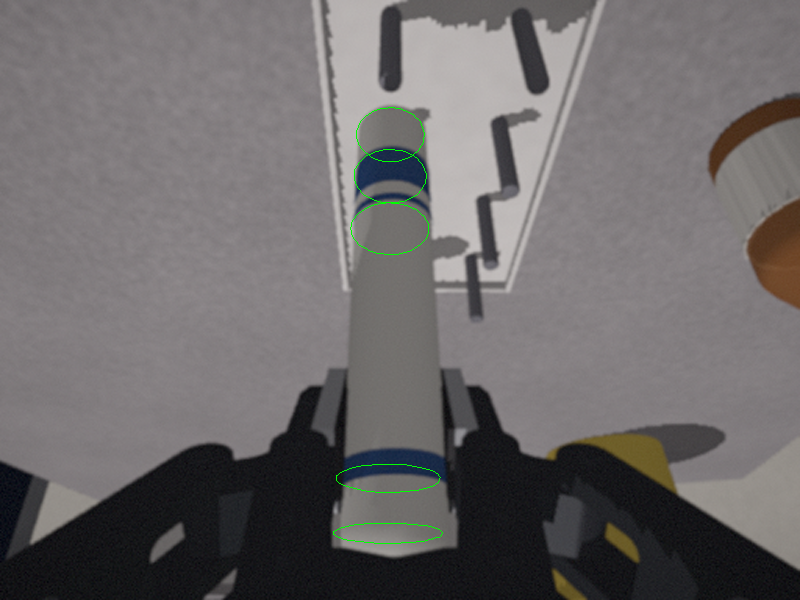

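```bash
cat > clipov.py <<'E'
from ov import *
def clip_draw(W,im,k,x0,y0,c,yaw,col=(0,255,0)):
    a=np.radians(yaw);X=np.array([np.cos(a),np.sin(a),0]);Y=np.array([-np.sin(a),np.cos(a),0]);Z=np.array([0,0,1.])
    o=np.array([c[0],c[1],0.])
    def L(pts,cl):
        p=(W.proj(np.array([o+X*q[0]+Y*q[1]+Z*q[2] for q in pts]))-[x0,y0]+.5)*k-.5
        cv2.polylines(im,[np.round(p).astype(int).reshape(-1,1,2)],cl,col,1)
    for z in (0,12): L([(65,50,z),(-65,50,z),(-65,-50,z),(65,-50,z)],True)
    L([(10,12,112.5),(-10,12,112.5),(-10,-12,112.5),(10,-12,112.5)],True)
    for s in (1,-1):
        L([(10,s*8.5,134),(-10,s*8.5,134)],False);L([(10,s*8.5,134),(10,s*19.5,150),(-10,s*19.5,150),(-10,s*8.5,134)],False)
    return im
if __name__=="__main__":
    from rig import cams
    c=[float(sys.argv[1]),float(sys.argv[2])];yaw=float(sys.argv[3])
    out=[]
    for n,(x,y,w,h) in (("scene",(225,160,64,72)),("top",(240,180,56,63))):
        W=Cam(cams.camera_info(n));im=cv2.imread(f"pics/{n}0.png")[y:y+h,x:x+w];k=400/w if n=="top" else 400/w
        im=cv2.resize(im,(400,450),interpolation=cv2.INTER_CUBIC);out.append(clip_draw(W,im,400/w,x,y,c,yaw))
    cv2.imwrite('pics/clipov.png',np.hstack(out))
E
python3 clipov.py 543 -9 101.3
```

```text
(no output)
```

View pics/clipov.png

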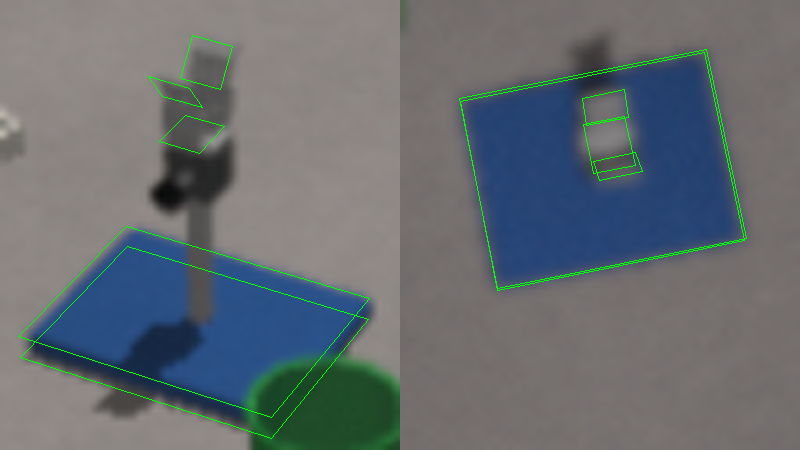

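```bash
cat >> plan.py <<'E'
def pathcheck(A,n,s,rv,pts):
    X=A.copy();st=M(R.from_rotvec(rv).as_matrix(),s)
    for i in range(n):
        X=X@st
        if i%2 or i==n-1: print(i+1,"tcp",X[:3,3].round(),*[(X[:3,:3]@p+X[:3,3]).round() for p in pts])
E
python3 - <<'E'
from plan import *
from rig import ctrl
s=ctrl.sense();A=cur(s)
mid=np.array([0,-25.2,8.5]);ax=np.array([0,.642,-.767]);mouth=mid-75*ax;tip=mid+75*ax
Rm=toolF(-78.7,-50,0)
print(Rm@ax)
c=np.array([543,-9,260.]);p=c-Rm@mid
n,sh,rv,_=rows(A,M(Rm,p),14);check(A,n,sh,rv,s['joints']);pathcheck(A,n,sh,rv,[mouth,tip])
E
```

```text
[ 0.19599038 -0.98083602  0.00121756]
14 rows [0.0036, -0.0219, -0.0055] [0.1409, -0.0031, -0.0372] mm [  2.7 -16.5  -4.1]
max step [0.02 0.02 0.02 0.13 0.08 0.11] limit*.7*.1 [0.167, 0.167, 0.21, 0.22, 0.22, 0.22] min margin 0.45 end [-0.55  0.6   1.27  0.63  1.89 -0.74]
2 tcp [ 513. -206.  177.] [ 514. -171.   85.] [ 515. -205.  231.]
4 tcp [ 522. -174.  171.] [ 521. -119.   89.] [ 525. -184.  224.]
6 tcp [ 530. -140.  172.] [526. -68. 104.] [ 533. -162.  221.]
8 tcp [ 536. -108.  181.] [528. -23. 131.] [ 540. -140.  224.]
10 tcp [541. -78. 197.] [530.  16. 167.] [ 547. -118.  232.]
12 tcp [545. -52. 219.] [529.  45. 211.] [553. -99. 244.]
14 tcp [547. -31. 246.] [528.  65. 260.] [558. -83. 260.]
```

Request:
play_rows --steps '[[[0,0.0128,-0.0153],[0,0,0]],[[0,0.0128,-0.0153],[0,0,0]],[[0,0.0128,-0.0153],[0,0,0]],[[0,0.0128,-0.0153],[0,0,0]],[[0,0.0128,-0.0153],[0,0,0]],[[0,0.0128,-0.0153],[0,0,0]],[[0,0,0],[0,0,0]],[[0,0,0],[0,0,0]]]'

```text
time_s: 7.95
eef_pos: [503.1, -236.2, 280.2]
ee_rot: [0.34, 0.936, -0.081, -0.03]
force: [0.2, -0.2, -1.9]
grip_width: 0.279
```

```bash
python3 log.py; python3 - <<'E'
from plan import *
from rig import ctrl
s=ctrl.sense();A=cur(s)
mid=np.array([0,-25.2,8.5]);ax=np.array([0,.642,-.767]);mouth=mid-75*ax;tip=mid+75*ax
Rm=toolF(-78.7,-50,0)
c=np.array([543,-9,260.]);p=c-Rm@mid
n,sh,rv,_=rows(A,M(Rm,p),14);check(A,n,sh,rv,s['joints']);pathcheck(A,n,sh,rv,[mouth,tip])
E
```

```text
7.95 [-0.358  0.346  1.48  -0.725  1.258  0.025] [ 503.053 -236.228  280.161] [[0.99, -0.13, -0.11], [-0.17, -0.76, -0.63], [-0.0, 0.64, -0.77]] [ 0.163 -0.243 -1.86 ] 0.2789707107997925
14 rows [0.0045, -0.0217, 0.004] [0.1409, -0.0032, -0.0371] mm [  3.4 -16.2   3. ]
max step [0.02 0.02 0.02 0.12 0.06 0.09] limit*.7*.1 [0.167, 0.167, 0.21, 0.22, 0.22, 0.22] min margin 0.51 end [-0.55  0.6   1.27  0.63  1.89 -0.74]
2 tcp [ 513. -215.  256.] [ 514. -180.  164.] [ 515. -213.  310.]
4 tcp [ 522. -189.  237.] [ 521. -134.  155.] [ 525. -199.  290.]
6 tcp [ 530. -159.  224.] [526. -87. 157.] [ 533. -180.  274.]
8 tcp [ 536. -126.  219.] [529. -41. 169.] [ 541. -158.  262.]
10 tcp [541. -93. 221.] [530.   1. 191.] [ 548. -134.  256.]
12 tcp [545. -61. 230.] [530.  37. 222.] [ 553. -108.  255.]
14 tcp [547. -31. 246.] [528.  65. 260.] [558. -83. 260.]
```

Request:
play_rows --steps '[[[0.0045,-0.0217,0.004],[0.1409,-0.0032,-0.0371]],[[0.0045,-0.0217,0.004],[0.1409,-0.0032,-0.0371]],[[0.0045,-0.0217,0.004],[0.1409,-0.0032,-0.0371]],[[0.0045,-0.0217,0.004],[0.1409,-0.0032,-0.0371]],[[0.0045,-0.0217,0.004],[0.1409,-0.0032,-0.0371]],[[0.0045,-0.0217,0.004],[0.1409,-0.0032,-0.0371]],[[0.0045,-0.0217,0.004],[0.1409,-0.0032,-0.0371]],[[0.0045,-0.0217,0.004],[0.1409,-0.0032,-0.0371]],[[0.0045,-0.0217,0.004],[0.1409,-0.0032,-0.0371]],[[0.0045,-0.0217,0.004],[0.1409,-0.0032,-0.0371]],[[0.0045,-0.0217,0.004],[0.1409,-0.0032,-0.0371]],[[0.0045,-0.0217,0.004],[0.1409,-0.0032,-0.0371]],[[0.0045,-0.0217,0.004],[0.1409,-0.0032,-0.0371]],[[0.0045,-0.0217,0.004],[0.1409,-0.0032,-0.0371]],[[0,0,0],[0,0,0]],[[0,0,0],[0,0,0]]]'

```text
time_s: 9.55
eef_pos: [547.4, -31.2, 245.6]
ee_rot: [-0.419, 0.903, 0.088, -0.042]
force: [0.2, -0.1, -0.2]
grip_width: 0.276
```

```bash
python3 log.py;python3 shot.py wrist w5 clip_seat; python3 shot.py scene s5 clip_seat tube_tip tube_mid;python3 shot.py top t5 clip_seat tube_tip tube_mid
```

```text
9.55 [-0.55   0.598  1.27   0.63   1.884 -0.74 ] [547.377 -31.234 245.642] [[0.98, 0.12, -0.15], [0.19, -0.63, 0.75], [-0.0, -0.76, -0.64]] [ 0.194 -0.086 -0.221] 0.27554364850492835
clip_seat []
clip_seat [([256, 180], 0.78)]
tube_tip []
tube_mid [([257, 130], 0.77)]
clip_seat [([273, 198], 0.79)]
tube_tip [([293, 190], 0.84), ([316, 154], 0.46)]
tube_mid [([268, 194], 0.65)]
```

View pics/w5b.png

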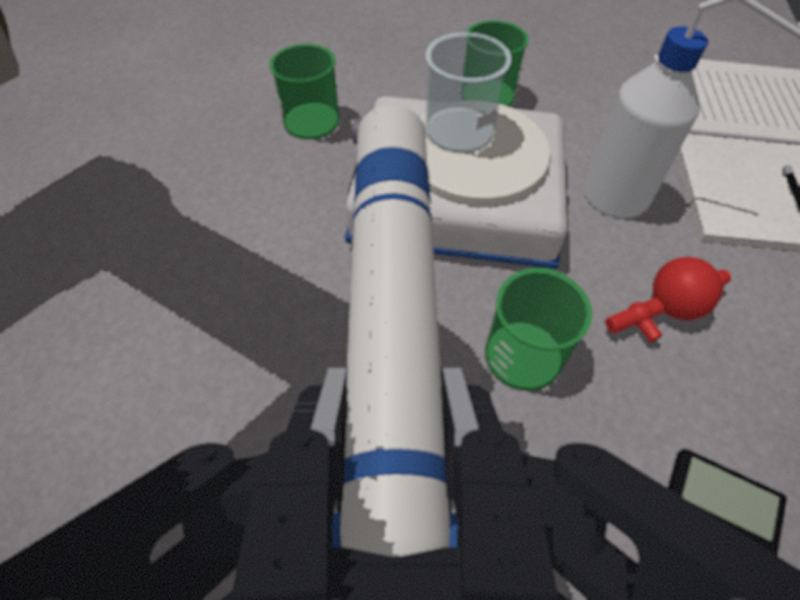

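View pics/s5b.png

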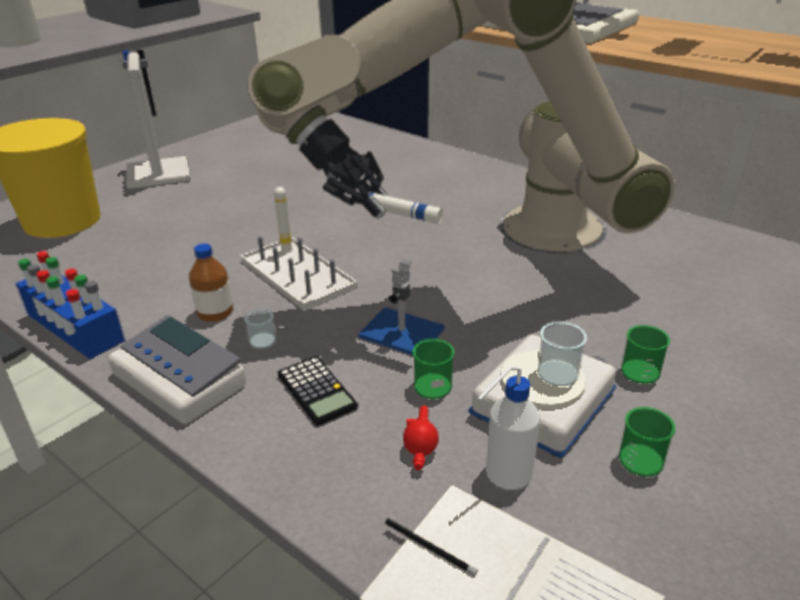

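```bash
cat > both.py <<'E'
import sys
from clipov import *
# args: stag ttag c yaw ; uses tube pose from state saved
def both(pairs,mid,d,c,yaw,out):
    o=[]
    for tag,(x,y,w,h) in pairs:
        W=Cam(json.load(open(f'pics/{tag}.json')));im=cv2.imread(f"pics/{tag}.png")[y:y+h,x:x+w];k=400/w
        im=cv2.resize(im,(400,int(h*k)),interpolation=cv2.INTER_CUBIC)
        im=clip_draw(W,im,k,x,y,c,yaw)
        class V: pass
        v=V();v.proj=lambda P:W.proj(P)-[x,y]+.5
        im=rings(v,im,mid,d,k=k,ls=(0,22,46,75,125,137.5),col=(0,0,255));o.append(im[:600])
    hh=min(i.shape[0] for i in o);cv2.imwrite(out,np.hstack([i[:hh] for i in o]))
E
python3 - <<'E'
from both import *
from rig import ctrl
A=cur(ctrl.sense());mid=np.array([0,-25.2,8.5]);ax=np.array([0,.642,-.767])
m=(A@np.r_[mid,1])[:3];d=A[:3,:3]@ax;print(m,d)
both([('s5',(220,110,80,120)),('t5',(235,165,70,60))],m,d,[543,-9],101.3,'pics/b5.png')
E
```

```text
[543.04179739  -8.61919911 260.43792112] [ 0.19559904 -0.98091242  0.0021988 ]
```

View pics/b5.png

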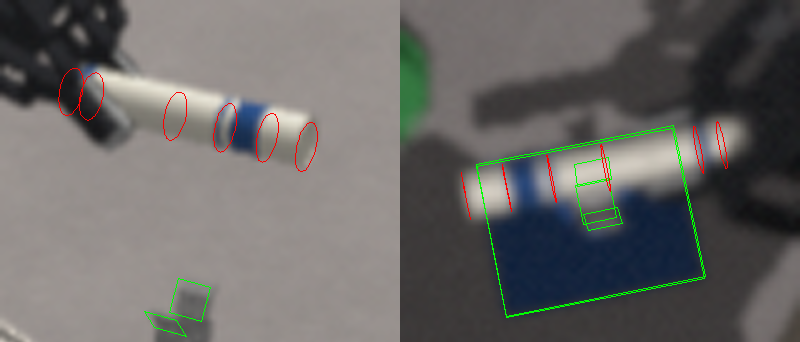

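```bash
python3 - <<'E'
import cv2
im=cv2.imread('pics/w5.png')[60:355,205:305]
im=cv2.resize(im[:150],(600,900*150//150),interpolation=cv2.INTER_CUBIC);cv2.imwrite('pics/z5a.png',im[:600])
im2=cv2.imread('pics/w5.png')
import numpy as np
hsv=cv2.cvtColor(im2,cv2.COLOR_BGR2HSV)
print("col 251 rows: ",[(r,tuple(int(v) for v in im2[r,251])) for r in list(range(60,72))+list(range(90,140,1))])
for r in (80,150,180,210,230):
    print(r,[int(v) for v in im2[r,220:290].mean(1)])
print([(r,tuple(int(v) for v in im2[r,252])) for r in range(282,312)])
E
```

```text
col 251 rows:  [(60, (134, 131, 137)), (61, (146, 145, 150)), (62, (166, 166, 170)), (63, (180, 182, 186)), (64, (185, 186, 190)), (65, (184, 185, 190)), (66, (183, 185, 189)), (67, (183, 185, 190)), (68, (185, 188, 192)), (69, (186, 189, 193)), (70, (185, 189, 193)), (71, (186, 190, 193)), (90, (189, 193, 197)), (91, (188, 192, 196)), (92, (185, 187, 191)), (93, (170, 165, 163)), (94, (149, 124, 114)), (95, (133, 88, 66)), (96, (131, 80, 47)), (97, (133, 83, 52)), (98, (132, 82, 50)), (99, (130, 81, 50)), (100, (132, 83, 51)), (101, (131, 82, 50)), (102, (132, 83, 52)), (103, (132, 83, 54)), (104, (131, 80, 49)), (105, (129, 79, 47)), (106, (133, 83, 53)), (107, (129, 78, 47)), (108, (131, 82, 48)), (109, (130, 80, 49)), (110, (134, 84, 53)), (111, (131, 82, 50)), (112, (130, 80, 49)), (113, (129, 77, 44)), (114, (129, 84, 61)), (115, (147, 133, 132)), (116, (181, 182, 186)), (117, (192, 195, 200)), (118, (191, 194, 198)), (119, (190, 194, 197)), (120, (192, 195, 199)), (121, (191, 194, 198)), (122, (183, 184, 187)), (123, (160, 145, 140)), (124, (141, 99, 77)), (125, (133, 79, 47))
[... 2070 characters left out ...]
, 73, 74]
[(282, (191, 196, 199)), (283, (193, 197, 200)), (284, (193, 197, 200)), (285, (190, 193, 195)), (286, (176, 172, 172)), (287, (153, 130, 122)), (288, (136, 92, 68)), (289, (131, 79, 47)), (290, (133, 83, 50)), (291, (133, 81, 48)), (292, (133, 83, 49)), (293, (134, 84, 51)), (294, (133, 81, 48)), (295, (132, 80, 47)), (296, (135, 84, 53)), (297, (135, 85, 53)), (298, (132, 81, 48)), (299, (134, 82, 49)), (300, (134, 82, 49)), (301, (131, 79, 45)), (302, (133, 86, 62)), (303, (153, 135, 132)), (304, (182, 184, 187)), (305, (192, 196, 200)), (306, (193, 197, 200)), (307, (193, 196, 200)), (308, (191, 195, 198)), (309, (193, 197, 200)), (310, (191, 194, 197)), (311, (191, 195, 198))]
```

View pics/z5a.png

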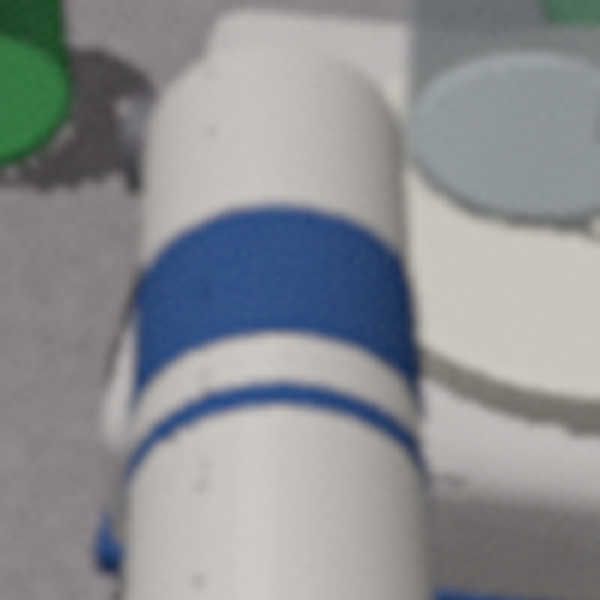

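```bash
python3 - <<'E'
from ov import *
from scipy.optimize import least_squares
from rig import ctrl
W=Cam(json.load(open('pics/w5.json')));A=cur(ctrl.sense())
def ring(mid,d,l):
    a=np.cross(d,[1,0,0]);a/=np.linalg.norm(a);b=np.cross(d,a);t=np.linspace(0,2*np.pi,361)
    P=mid+d*(l-75)+12.5*(np.outer(np.cos(t),a)+np.outer(np.sin(t),b));return W.proj(P@A[:3,:3].T+A[:3,3])
def model(q,tipw=1):
    mid=np.array([q[0],q[1],q[2]]);d=np.array([q[3],np.sin(q[4]),-np.cos(q[4])]);d/=np.linalg.norm(d)
    r=[]
    for l,row in ((22,94.2),(46,126.9)): r.append(ring(mid,d,l)[:,1].min()-row)
    r.append((ring(mid,d,0)[:,1].min()-67.5)*.5)
    r.append((ring(mid,d,125)[:,1].min()-295)*.5)
    L=[];Rr=[]
    for l in np.linspace(30,110,17):
        e=ring(mid,d,l);i=e[:,0].argmin();k=e[:,0].argmax();L.append(e[i]);Rr.append(e[k])
    L=np.array(L);Rr=np.array(Rr)
    for row,l,rr in ((150,225.7,274.7),(180,224.5,277),(210,223.2,279.5),(230,222.2,281)):
        o=np.argsort(L[:,1]);r.append(np.interp(row,L[o,1],L[o,0])-l);o=np.argsort(Rr[:,1]);r.append(np.interp(row,Rr[o,1],Rr[o,0])-rr)
    return np.array(r)
q0=[0,-25.2,8.5,0,np.radians(40)]
print(model(q0).round(1))
s=least_squares(model,q0,x_scale=[1,1,1,.01,.01]);print(s.x.round(3),np.degrees(s.x[4]),s.fun.round(1))
E
```

```text
[-3.1 -2.  -1.5 -2.3 -0.5  1.2 -0.9  0.5 -1.3 -0.5 -1.4 -1. ]
[ 2.070e-01 -2.372e+01  8.859e+00  1.600e-02  7.020e-01] 40.20429160946765 [-0.4  1.  -0.3 -0.6 -0.6  0.6 -0.4  0.4 -0.2  0.   0.2 -0.1]
```

```bash
cat > tgt.py <<'E'
from plan import *
MID=np.array([.2,-23.7,8.9]);AX=np.array([.016,np.sin(.702),-np.cos(.702)]);AX/=np.linalg.norm(AX)
def clip_pose(c,z,yaw=-78.7):
    Rm=toolF(yaw,-50,0);t=np.array([np.cos(np.radians(yaw)),np.sin(np.radians(yaw)),0.]);u=Rm@AX
    w=np.cross(u,t);Rm=R.from_rotvec(w).as_matrix()@Rm
    return M(Rm,np.array([c[0],c[1],z])-Rm@MID)
E
python3 - <<'E'
from tgt import *
from rig import ctrl
s=ctrl.sense();A=cur(s);print((A@np.r_[MID,1])[:3],A[:3,:3]@AX)
n,sh,rv,_=rows(A,clip_pose([545,-9],176),7);check(A,n,sh,rv,s['joints'])
E
```

```text
[543.36659452  -9.22655259 259.03235056] [ 0.21121759 -0.9774348  -0.00288969]
7 rows [0.0003, 0.0121, 0.0102] [-0.0005, 0.0022, 0.0018] mm [0.2 9.1 7.6]
max step [0.   0.01 0.01 0.   0.02 0.01] limit*.7*.1 [0.167, 0.167, 0.21, 0.22, 0.22, 0.22] min margin 1.08 end [-0.55  0.68  1.36  0.61  1.74 -0.83]
```

Request:
play_rows --steps '[[[0.0003,0.0121,0.0102],[-0.0005,0.0022,0.0018]],[[0.0003,0.0121,0.0102],[-0.0005,0.0022,0.0018]],[[0.0003,0.0121,0.0102],[-0.0005,0.0022,0.0018]],[[0.0003,0.0121,0.0102],[-0.0005,0.0022,0.0018]],[[0.0003,0.0121,0.0102],[-0.0005,0.0022,0.0018]],[[0.0003,0.0121,0.0102],[-0.0005,0.0022,0.0018]],[[0.0003,0.0121,0.0102],[-0.0005,0.0022,0.0018]],[[0,0,0],[0,0,0]],[[0,0,0],[0,0,0]]]'

```text
time_s: 10.95
eef_pos: [549.1, -30.6, 163.5]
ee_rot: [-0.419, 0.903, 0.082, -0.038]
force: [0.4, 0.0, 0.2]
grip_width: 0.277
```

```bash
python3 log.py; python3 shot.py scene s6 clip_seat;python3 shot.py top t6; python3 - <<'E'
from both import *
from tgt import *
from rig import ctrl
A=cur(ctrl.sense())
m=(A@np.r_[MID,1])[:3];d=A[:3,:3]@AX;print(m,d)
both([('s6',(225,140,64,95)),('t6',(240,165,64,60))],m,d,[545,-9],101.3,'pics/b6.png')
E
```

```text
10.95 [-0.551  0.682  1.355  0.614  1.737 -0.832] [549.106 -30.559 163.52 ] [[0.98, 0.12, -0.14], [0.18, -0.63, 0.75], [0.0, -0.76, -0.65]] [0.379 0.049 0.224] 0.27674104535933763
clip_seat [([257, 178], 0.79), ([139, 200], 0.2)]
[545.4293321   -8.84819729 176.35988264] [ 1.96031201e-01 -9.80597645e-01  1.65968220e-04]
```

View pics/b6.png

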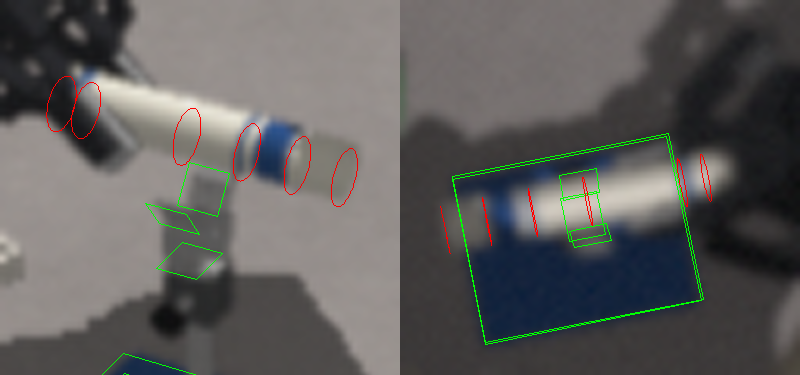

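```bash
python3 - <<'E'
from both import *
from rig import cams
for n in ('scene','top'):
    json.dump({k:(v.tolist() if hasattr(v,'tolist') else v) for k,v in cams.camera_info(n).items()},open(f'pics/{n}0.json','w'))
both([('scene0',(185,125,56,64)),('top0',(300,190,56,64))],np.array([505.3,-222.7,83]),np.array([0,0,1.]),[545,-9],101.3,'pics/b0.png')
E
```

```text
(no output)
```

View pics/b0.png

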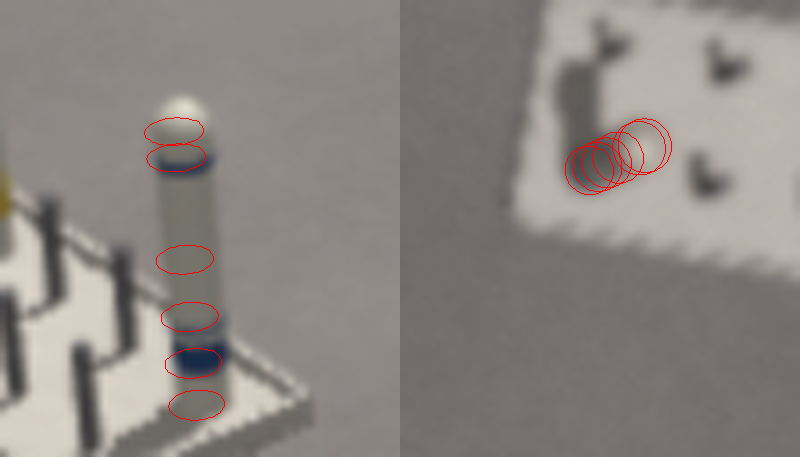

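Request:
play_rows --steps '[[[-0.0013,0.004,0.0035],[0,0,0]],[[0,0.004,0.0035],[0,0,0]],[[0,0.004,0.0035],[0,0,0]],[[0,0.004,0.0035],[0,0,0]],[[0,0.004,0.0035],[0,0,0]],[[0,0,0],[0,0,0]],[[0,0,0],[0,0,0]]]'

```text
time_s: 11.8
eef_pos: [548.0, -30.4, 143.5]
ee_rot: [-0.419, 0.903, 0.082, -0.038]
force: [0.1, -0.4, -1.7]
grip_width: 0.28
```

```bash
python3 log.py; python3 shot.py scene s7;python3 shot.py top t7; python3 - <<'E'
from both import *
from tgt import *
from rig import ctrl
A=cur(ctrl.sense())
m=(A@np.r_[MID,1])[:3];d=A[:3,:3]@AX;print(m,d)
o=[]
for t,(x,y,w,h) in (('s7',(225,140,64,80)),('t7',(240,170,64,60))):
    im=cv2.imread(f'pics/{t}.png')[y:y+h,x:x+w];o.append(cv2.resize(im,(400,450 if t=='s7' else 375),interpolation=cv2.INTER_CUBIC)[:375])
cv2.imwrite('pics/b7.png',np.hstack(o))
E
```

```text
11.8 [-0.551  0.706  1.372  0.61   1.705 -0.856] [548.019 -30.367 143.538] [[0.98, 0.12, -0.14], [0.18, -0.63, 0.75], [-0.0, -0.76, -0.65]] [ 0.094 -0.411 -1.693] 0.2797523795099312
[544.29065078  -8.65609342 156.06582451] [ 1.95944390e-01 -9.80614957e-01 -3.18874609e-04]
```

View pics/b7.png

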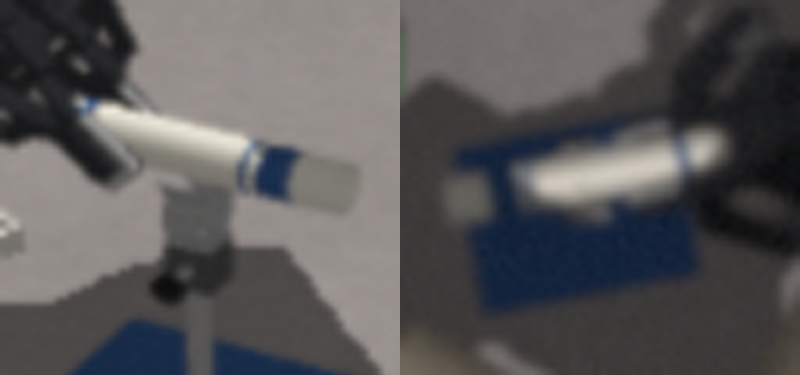

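Request:
play_rows --steps '[[[0,0.003,0.0026],[0,0,0]],[[0,0.003,0.0026],[0,0,0]],[[0,0.003,0.0026],[0,0,0]],[[0,0.003,0.0026],[0,0,0]],[[0,0,0],[0,0,0]]]'

```text
time_s: 12.4
eef_pos: [547.7, -30.2, 131.2]
ee_rot: [-0.42, 0.903, 0.082, -0.039]
force: [-1.1, -0.4, 1.0]
grip_width: 0.277
```

Request:
play_rows --steps '[[[-0.0005,0.002,0.0017],[0,0,0]],[[-0.0005,0.002,0.0017],[0,0,0]],[[0,0.002,0.0017],[0,0,0]],[[0,0.002,0.0017],[0,0,0]],[[0,0,0],[0,0,0]]]'

```text
time_s: 12.9
eef_pos: [547.3, -30.2, 124.0]
ee_rot: [-0.42, 0.903, 0.082, -0.038]
force: [-1.4, 0.2, 4.3]
grip_width: 0.277
```

Request:
play_rows --steps '[[[-0.0005,0.002,0.0017],[0,0,0]],[[0,0.002,0.0017],[0,0,0]],[[0,0.002,0.0017],[0,0,0]],[[0,0.002,0.0017],[0,0,0]],[[0,0,0],[0,0,0]]]'

```text
time_s: 13.4
eef_pos: [546.7, -30.4, 115.2]
ee_rot: [-0.419, 0.903, 0.082, -0.038]
force: [-0.7, 0.1, -0.8]
grip_width: 0.275
```

Request:
play_rows --steps '[[[0,0.0015,0.0013],[0,0,0]],[[0,0.0015,0.0013],[0,0,0]],[[0,0,0],[0,0,0]]]'

```text
time_s: 13.7
eef_pos: [546.7, -30.4, 112.4]
ee_rot: [-0.419, 0.903, 0.082, -0.038]
force: [-1.4, 0.5, -3.0]
grip_width: 0.275
```

```bash
python3 log.py; python3 shot.py scene s8;python3 shot.py top t8;python3 shot.py wrist w8; python3 - <<'E'
from both import *
from tgt import *
from rig import ctrl
A=cur(ctrl.sense())
m=(A@np.r_[MID,1])[:3];d=A[:3,:3]@AX;print(m,d)
o=[]
for t,(x,y,w,h) in (('s8',(225,140,64,80)),('t8',(240,170,64,60))):
    im=cv2.imread(f'pics/{t}.png')[y:y+h,x:x+w];o.append(cv2.resize(im,(400,450 if t=='s8' else 375),interpolation=cv2.INTER_CUBIC)[:375])
cv2.imwrite('pics/b8.png',np.hstack(o))
E
```

```text
13.7 [-0.553  0.746  1.393  0.605  1.655 -0.891] [546.707 -30.411 112.354] [[0.98, 0.12, -0.14], [0.18, -0.64, 0.75], [-0.0, -0.76, -0.65]] [-1.372  0.525 -3.005] 0.27506353616429935
[542.93621301  -8.63991472 124.81470884] [ 1.95990189e-01 -9.80605853e-01 -7.62107583e-05]
```

View pics/b8.png

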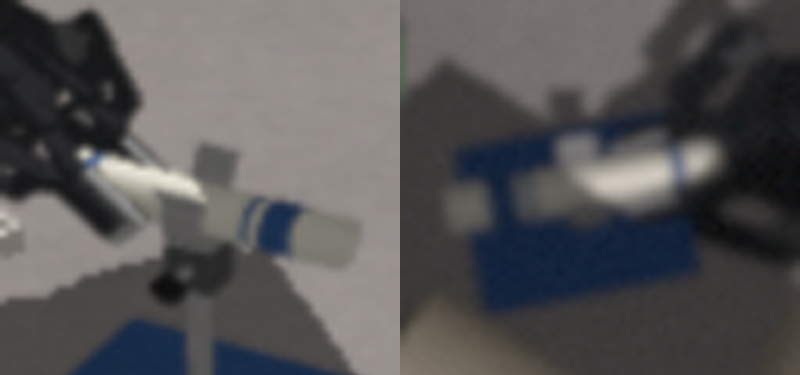

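View pics/w8b.png

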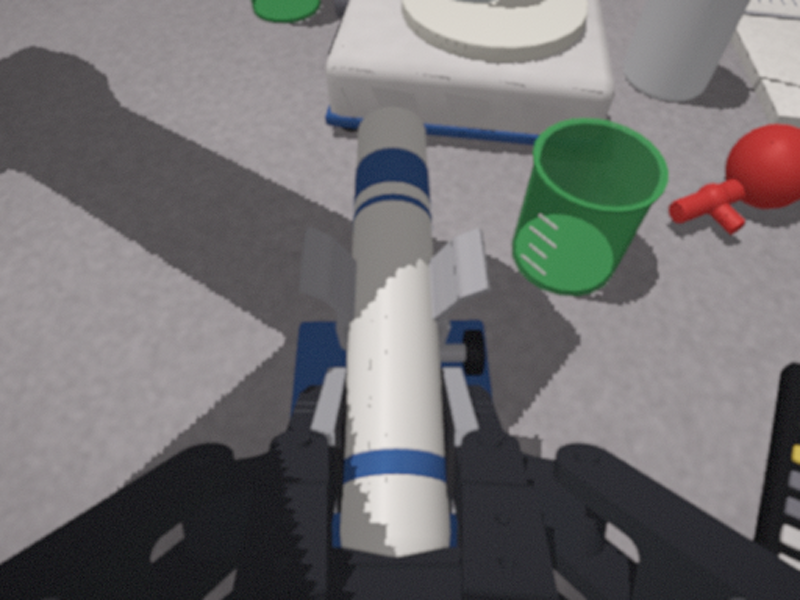

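Request:
play_rows --steps '[[[0,0.001,0.0009],[0,0,0]],[[0,0.001,0.0009],[0,0,0]],[[0,0,0],[0,0,0]]]'

```text
time_s: 14.15
eef_pos: [546.8, -30.3, 110.8]
ee_rot: [-0.419, 0.903, 0.082, -0.038]
force: [-1.2, -0.7, -2.1]
grip_width: 0.275
```

Request:
play_rows --steps '[[[0,0.001,0.0009],[0,0,0]],[[0,0.001,0.0009],[0,0,0]],[[0,0,0],[0,0,0]]]'

```text
time_s: 14.45
eef_pos: [546.8, -30.2, 109.4]
ee_rot: [-0.42, 0.903, 0.082, -0.038]
force: [-4.2, -1.6, 3.7]
grip_width: 0.276
```

Request:
play_rows --steps '[[[0,0,0],[0,0,0]],[[0,0,0],[0,0,0]],[[0,0,0],[0,0,0]],[[0,0,0],[0,0,0]],[[0,0,0],[0,0,0]],[[0,0,0],[0,0,0]],[[0,0,0],[0,0,0]],[[0,0,0],[0,0,0]]]' --grip 0

```text
time_s: 15.25
eef_pos: [546.8, -30.2, 108.9]
ee_rot: [-0.419, 0.903, 0.082, -0.038]
force: [0.3, -1.0, 0.4]
grip_width: 1.001
```

Request:
play_rows --steps '[[[0,0,-0.01],[0,0,0]],[[0,0,-0.02],[0,0,0]],[[0,0,-0.02],[0,0,0]],[[0,0,-0.03],[0,0,0]],[[0,0,-0.03],[0,0,0]],[[0,0,-0.03],[0,0,0]],[[0,0,-0.03],[0,0,0]],[[0,0,0],[0,0,0]]]'

```text
time_s: 16.05
eef_pos: [565.0, -128.2, 192.7]
ee_rot: [-0.418, 0.904, 0.082, -0.036]
force: [0.7, -0.1, 0.0]
grip_width: 0.997
```

```bash
python3 log.py; python3 shot.py scene s9 tube_tip tube_mid;python3 shot.py wrist w9 tube_tip tube_mid clip_seat; python3 - <<'E'
import cv2
im=cv2.imread('pics/s9.png')[130:230,200:310];cv2.imwrite('pics/s9c.png',cv2.resize(im,(660,600),interpolation=cv2.INTER_CUBIC))
E
```

```text
16.05 [-0.662  0.763  1.123  0.571  1.916 -0.834] [ 564.96  -128.223  192.709] [[0.98, 0.12, -0.13], [0.18, -0.64, 0.75], [0.0, -0.76, -0.65]] [ 0.692 -0.114  0.018] 0.9967259962053587
tube_tip [([230, 169], 0.66)]
tube_mid [([258, 175], 0.64), ([230, 169], 0.63)]
tube_tip [([250, 236], 0.89)]
tube_mid [([252, 149], 0.82), ([451, 256], 0.57)]
clip_seat [([251, 147], 0.59)]
```

View pics/w9b.png

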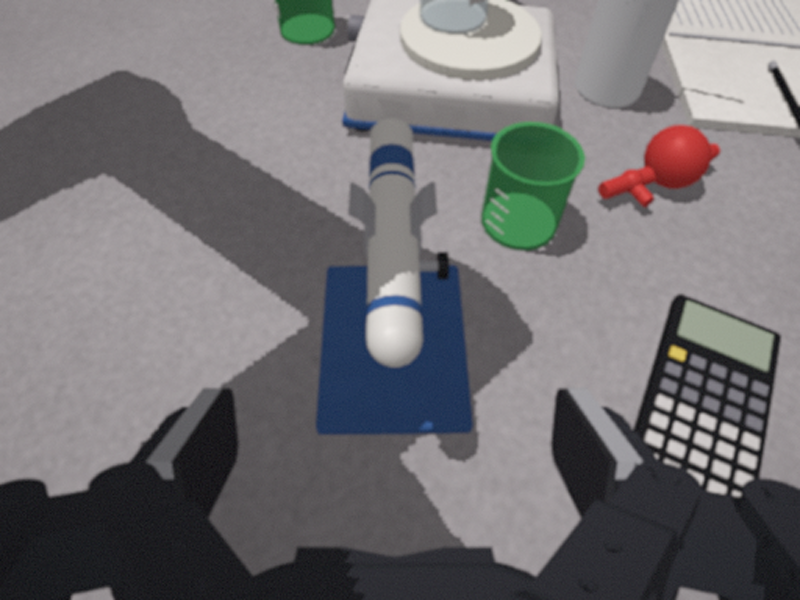

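View pics/s9c.png

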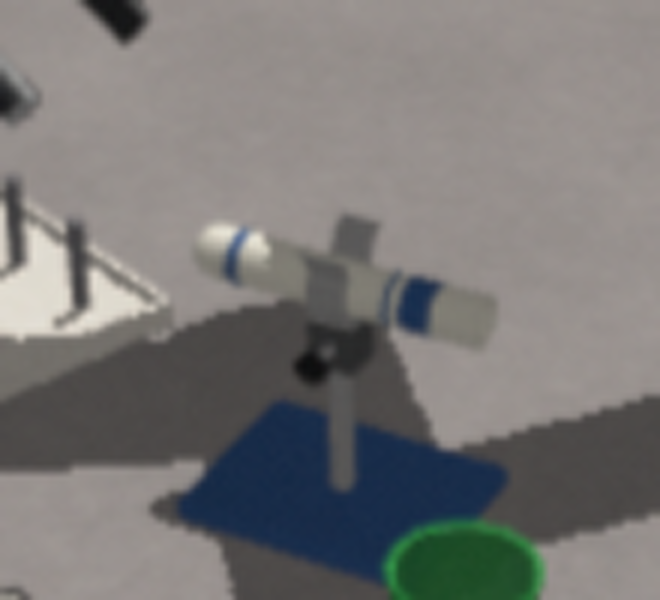

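```bash
python3 - <<'E'
from clipov import *
W=Cam(json.load(open('pics/w9.json')));im=cv2.imread('pics/w9b.png')
a=np.radians(-78.7);d=np.array([np.cos(a),np.sin(a),0])
rings(W,im,np.array([543.,-8.6,125]),d,ls=(0,22,46,125,137.5),col=(0,0,255))
clip_draw(W,im,1.5625,0,0,[543,-8.6],101.3)
cv2.imwrite('pics/o9.png',im[80:480,250:530].repeat(2,0)[::1].repeat(2,1)[:600] if 0 else cv2.resize(im[80:460,260:560],(600,760))[:600])
cv2.imwrite('pics/o9.png',cv2.resize(im[90:450,260:560],(500,600)))
E
```

```text
(no output)
```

View pics/o9.png

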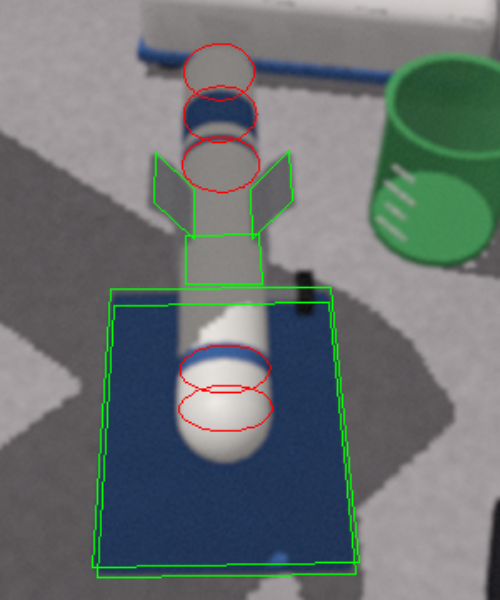

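```bash
python3 - <<'E'
from ov import *
W=Cam(json.load(open('pics/w5.json')));T=Cam(json.load(open('pics/top0.json')))
print(W.atz((295,83.5),73),W.atz((299.5,38.4),145), T.atz((177,200),73))
im=cv2.imread('pics/w5.png')[10:110,225:345];a=cv2.resize(im,(400,333),interpolation=cv2.INTER_CUBIC)
im=cv2.imread('pics/top0.png')[165:235,155:215];b=cv2.resize(im,(400,467),interpolation=cv2.INTER_CUBIC)[:333+60]
for X,(k,x0,y0),img in ((W,(400/120,225,10),a),(T,(400/60,155,165),b)):
    for c,z,r in (((543,314),73,29),((543,314),145,32)):
        t=np.linspace(0,6.283,60);P=np.c_[c[0]+r*np.cos(t),c[1]+r*np.sin(t),0*t+z]
        cv2.polylines(img,[np.round((X.proj(P)-[x0,y0]+.5)*k).astype(int).reshape(-1,1,2)],True,(0,0,255),1)
a=cv2.copyMakeBorder(a,0,60,0,0,0);cv2.imwrite('pics/bk.png',np.hstack([a,b]))
E
```

```text
[543.10656094 302.23991071  73.        ] [542.08086903 298.74706104 145.        ] [547.06282948 312.21688179  73.        ]
```

View pics/bk.png

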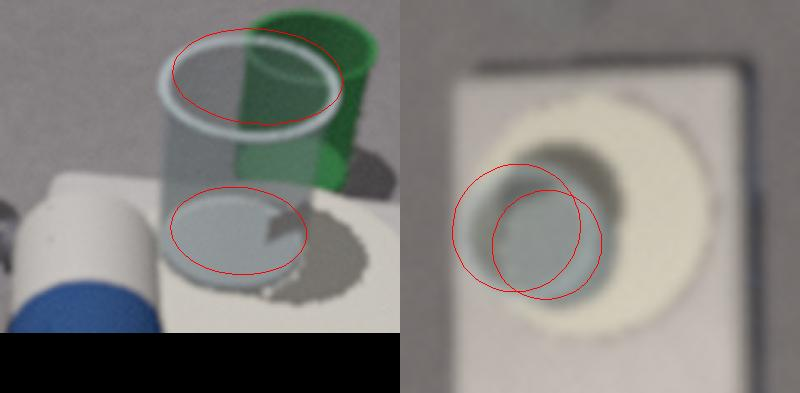

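```bash
python3 - <<'E'
from plan import *
from rig import ctrl
s=ctrl.sense();A=cur(s)
B=M(toolF(-78.7,-10,0),[550,-40,300])
n,sh,rv,_=rows(A,B,6);check(A,n,sh,rv,s['joints']);pathcheck(A,n,sh,rv,[])
j=ik(B[:3,:3],B[:3,3],s['joints'],1)[0]
d=np.array([np.cos(np.radians(-78.7)),np.sin(np.radians(-78.7)),0]);g=np.array([543,-8.6,125])-45*d
Rm=toolF(101.3,-30,1);C=M(Rm,g-91*Rm[:,2])
n,sh,rv,_=rows(B,C,6);check(B,n,sh,rv,j);pathcheck(B,n,sh,rv,[])
E
```

```text
6 rows [0.0005, -0.03, -0.01] [-0.1476, -0.0015, -0.0029] mm [  0.4 -22.5  -7.5]
max step [0.07 0.08 0.02 0.09 0.05 0.07] limit*.7*.1 [0.167, 0.167, 0.21, 0.22, 0.22, 0.22] min margin 0.94 end [-0.36  0.37  1.25  0.15  1.61 -0.55]
2 tcp [ 561. -105.  234.]
4 tcp [556. -77. 271.]
6 tcp [550. -40. 300.]
6 rows [-0.0002, -0.0301, 0.0184] [-0.1481, -0.0, 0.0] mm [ -0.1 -22.6  13.8]
max step [0.09 0.05 0.06 0.13 0.09 0.15] limit*.7*.1 [0.167, 0.167, 0.21, 0.22, 0.22, 0.22] min margin 0.67 end [ 0.17  0.4   1.54 -0.56  1.24  0.17]
2 tcp [540.   7. 278.]
4 tcp [532.  48. 245.]
6 tcp [525.  80. 204.]
```

Request:
play_rows --steps '[[[0.0005,-0.03,-0.01],[-0.1476,-0.0015,-0.0029]],[[0.0005,-0.03,-0.01],[-0.1476,-0.0015,-0.0029]],[[0.0005,-0.03,-0.01],[-0.1476,-0.0015,-0.0029]],[[0.0005,-0.03,-0.01],[-0.1476,-0.0015,-0.0029]],[[0.0005,-0.03,-0.01],[-0.1476,-0.0015,-0.0029]],[[0.0005,-0.03,-0.01],[-0.1476,-0.0015,-0.0029]],[[-0.0002,-0.0301,0.0184],[-0.1481,0,0]],[[-0.0002,-0.0301,0.0184],[-0.1481,0,0]],[[-0.0002,-0.0301,0.0184],[-0.1481,0,0]],[[-0.0002,-0.0301,0.0184],[-0.1481,0,0]],[[-0.0002,-0.0301,0.0184],[-0.1481,0,0]],[[-0.0002,-0.0301,0.0184],[-0.1481,0,0]],[[0,0,0],[0,0,0]],[[0,0,0],[0,0,0]]]'

```text
time_s: 17.8
eef_pos: [525.4, 80.0, 204.2]
ee_rot: [0.257, 0.961, 0.096, 0.025]
force: [0.4, 0.2, -0.1]
grip_width: 1.003
```

```bash
python3 log.py; python3 shot.py wrist w10; python3 - <<'E'
from clipov import *
from plan import *
from rig import ctrl
W=Cam(json.load(open('pics/w10.json')));im=cv2.imread('pics/w10b.png')
a=np.radians(-78.7);d=np.array([np.cos(a),np.sin(a),0])
rings(W,im,np.array([543.,-8.6,125]),d,ls=(0,22,46,125,137.5),col=(0,0,255))
clip_draw(W,im,1.5625,0,0,[543,-8.6],101.3)
cv2.imwrite('pics/o10.png',im)
s=ctrl.sense();A=cur(s);g=np.array([543,-8.6,125])-45*d
Rm=toolF(101.3,-30,1);C=M(Rm,g+18*Rm[:,2])
n,sh,rv,_=rows(A,C,8);check(A,n,sh,rv,s['joints']);pathcheck(A,n,sh,rv,[])
E
```

```text
17.8 [ 0.172  0.401  1.539 -0.556  1.24   0.169] [525.371  79.999 204.248] [[0.98, 0.17, 0.1], [0.2, -0.85, -0.49], [-0.0, 0.5, -0.87]] [ 0.357  0.204 -0.096] 1.0028264742096353
8 rows [-0.0001, -0.0003, 0.0183] [-0.0001, -0.0001, -0.0002] mm [-0.1 -0.2 13.7]
max step [0.01 0.02 0.02 0.01 0.03 0.01] limit*.7*.1 [0.167, 0.167, 0.21, 0.22, 0.22, 0.22] min margin 0.6 end [ 0.07  0.51  1.66 -0.63  1.    0.22]
2 tcp [528.  66. 181.]
4 tcp [531.  53. 157.]
6 tcp [533.  40. 133.]
8 tcp [536.  27. 109.]
```

View pics/o10.png

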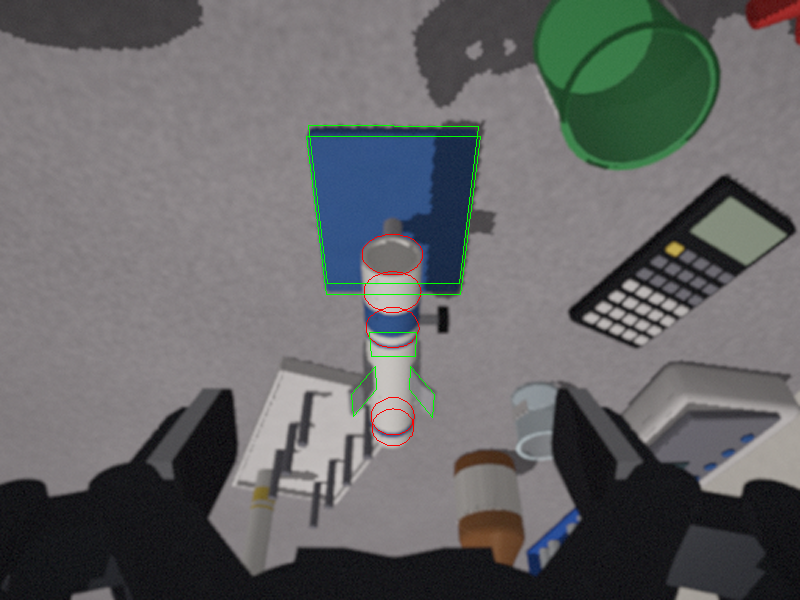

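Request:
play_rows --steps '[[[-0.0001,-0.0003,0.0183],[0,0,0]],[[-0.0001,-0.0003,0.0183],[0,0,0]],[[-0.0001,-0.0003,0.0183],[0,0,0]],[[-0.0001,-0.0003,0.0183],[0,0,0]],[[-0.0001,-0.0003,0.0183],[0,0,0]],[[-0.0001,-0.0003,0.0183],[0,0,0]],[[-0.0001,-0.0003,0.0183],[0,0,0]],[[-0.0001,-0.0003,0.0183],[0,0,0]],[[0,0,0],[0,0,0]],[[0,0,0],[0,0,0]]]'

```text
time_s: 18.85
eef_pos: [535.5, 26.8, 108.5]
ee_rot: [0.258, 0.961, 0.095, 0.026]
force: [0.5, 0.2, 0.6]
grip_width: 1.004
```

Request:
play_rows --steps '[[[0,0,0],[0,0,0]],[[0,0,0],[0,0,0]],[[0,0,0],[0,0,0]],[[0,0,0],[0,0,0]],[[0,0,0],[0,0,0]],[[0,0,0],[0,0,0]],[[0,0,0],[0,0,0]],[[0,0,0],[0,0,0]]]' --grip 1 --squeeze 80

```text
time_s: 19.65
eef_pos: [535.4, 26.9, 108.6]
ee_rot: [0.258, 0.961, 0.095, 0.026]
force: [-3.0, 2.4, 3.6]
grip_width: 0.269
```

```bash
python3 log.py; python3 shot.py wrist w11
```

```text
19.65 [ 0.07   0.506  1.661 -0.63   1.002  0.229] [535.355  26.946 108.619] [[0.98, 0.17, 0.1], [0.19, -0.85, -0.49], [0.0, 0.5, -0.87]] [-3.012  2.384  3.643] 0.2691779357027311
```

View pics/w11b.png

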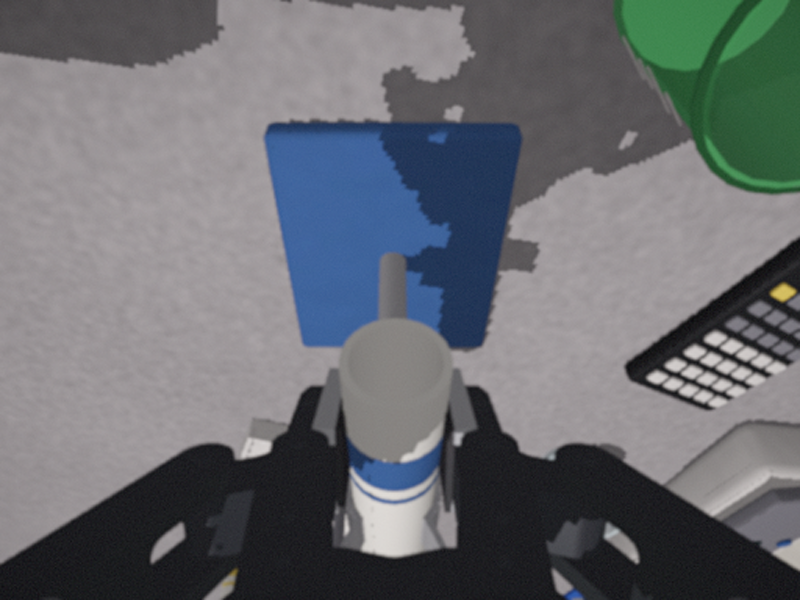

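Request:
play_rows --steps '[[[0,0,0],[0,0,0]],[[0,0,0],[0,0,0]],[[0,0.002,-0.0035],[0,0,0]],[[0,0.002,-0.0035],[0,0,0]],[[0,0.002,-0.0035],[0,0,0]],[[0,0.002,-0.0035],[0,0,0]],[[0,0.002,-0.0035],[0,0,0]],[[0,0.002,-0.0035],[0,0,0]],[[0,0,0],[0,0,0]]]' --squeeze 110

```text
time_s: 20.6
eef_pos: [535.9, 26.8, 127.8]
ee_rot: [0.258, 0.961, 0.094, 0.027]
force: [-1.0, -0.1, 0.5]
grip_width: 0.262
```

```bash
python3 log.py; python3 shot.py scene s12; python3 - <<'E'
import cv2
im=cv2.imread('pics/s12.png')[120:230,200:320];cv2.imwrite('pics/s12c.png',cv2.resize(im,(654,600),interpolation=cv2.INTER_CUBIC))
E
```

```text
20.6 [ 0.07   0.479  1.646 -0.616  1.035  0.201] [535.874  26.805 127.791] [[0.98, 0.17, 0.1], [0.2, -0.85, -0.49], [0.0, 0.5, -0.87]] [-0.972 -0.14   0.457] 0.2624735981728505
```

View pics/s12c.png

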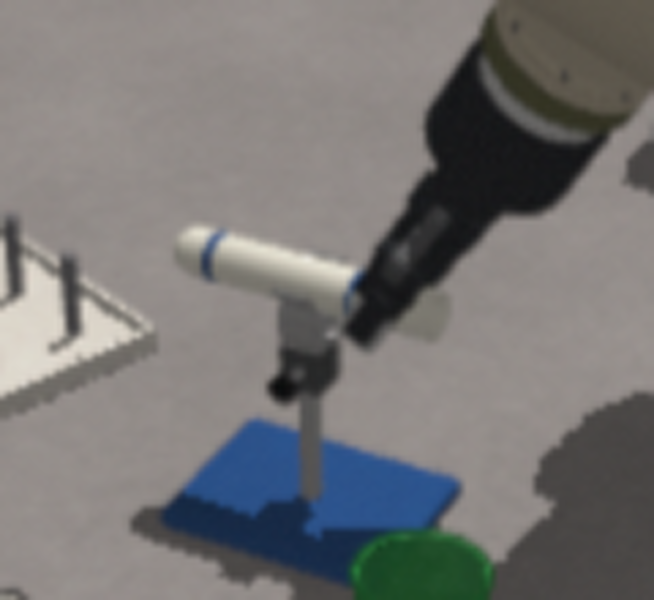

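Request:
play_rows --steps '[[[0,0.005,-0.0087],[0,0,0]],[[0,0.01,-0.0173],[0,0,0]],[[0,0.01,-0.0173],[0,0,0]],[[0,0.01,-0.0173],[0,0,0]],[[0,0.01,-0.0173],[0,0,0]],[[0,0.01,-0.0173],[0,0,0]],[[0,0.01,-0.0173],[0,0,0]],[[0,0.01,-0.0173],[0,0,0]],[[0,0.01,-0.0173],[0,0,0]],[[0,0,0],[0,0,0]],[[0,0,0],[0,0,0]]]'

```text
time_s: 21.75
eef_pos: [535.2, 26.9, 253.9]
ee_rot: [0.258, 0.961, 0.095, 0.026]
force: [-0.3, -0.1, -0.7]
grip_width: 0.265
```

```bash
python3 log.py; python3 shot.py wrist w13; python3 shot.py scene s13;python3 shot.py top t13; python3 - <<'E'
from both import *
from rig import ctrl
# tube in tool from clip-time pose
A0=M(q2R([0.258,.961,.095,.026]),[535.36,26.95,108.62]);A0[:3,:3]=q2R(np.array([0.258,.961,.095,.026])/np.linalg.norm([0.258,.961,.095,.026]))
a=np.radians(-78.7);d=np.array([np.cos(a),np.sin(a),0])
mt=A0[:3,:3].T@(np.array([543,-8.6,125])-A0[:3,3]);dt=A0[:3,:3].T@d;print("tool mid",mt,"axis",dt)
A=cur(ctrl.sense());m=A[:3,:3]@mt+A[:3,3];dw=A[:3,:3]@dt;print(m,dw)
both([('s13',(210,90,90,100)),('t13',(230,160,80,70))],m,dw,[543,-8.6],101.3,'pics/b13.png')
W=Cam(json.load(open('pics/w13.json')));im=cv2.imread('pics/w13b.png');rings(W,im,m,dw,ls=(0,22,46,125));cv2.imwrite('pics/o13.png',im)
E
```

```text
21.75 [ 0.07   0.338  1.494 -0.544  1.282  0.025] [535.219  26.941 253.922] [[0.98, 0.17, 0.1], [0.19, -0.85, -0.49], [0.0, 0.5, -0.87]] [-0.305 -0.063 -0.687] 0.2652573301961889
tool mid [ 0.53782932 39.67235972  4.03622515] axis [-1.03914324e-04  8.65491652e-01  5.00923336e-01]
[542.66323343  -8.65233093 269.55445889] [ 1.94872197e-01 -9.80828327e-01 -7.87420987e-04]
```

View pics/b13.png

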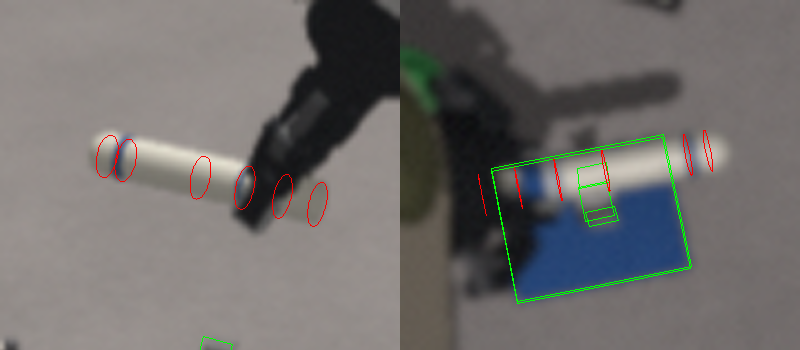

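View pics/o13.png

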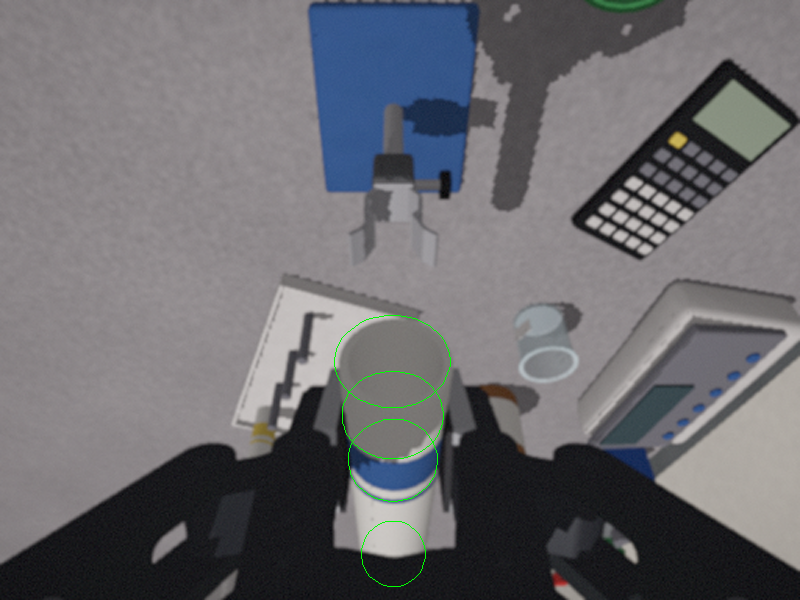

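```bash
cat > t2.py <<'E'
from plan import *
MID2=np.array([.5,39.7,4.0]);AX2=np.array([0,.8655,.5009]);AX2/=np.linalg.norm(AX2)
TIP2=MID2+75*AX2;SC2=MID2+62.5*AX2;MO2=MID2-75*AX2
def beak_pose(bk,tipz,lean=12,off=1.5,az=101.3):
    """bk beaker xy; tube bottom sphere centre at bk+off*h, lowest point at height tipz; mouth leaning to az"""
    h=np.array([np.cos(np.radians(az)),np.sin(np.radians(az)),0])
    Rm=toolF(az,60-lean,1);l=np.radians(lean);want=np.array([0,0,-np.cos(l)])-h*np.sin(l);u=Rm@AX2
    Rm=R.from_rotvec(np.cross(u,want)).as_matrix()@Rm
    return M(Rm,np.array([bk[0],bk[1],tipz+12.5])+off*h-Rm@SC2)
E
python3 - <<'E'
from t2 import *
from rig import ctrl
s=ctrl.sense();A=cur(s);C=beak_pose([541.5,302],190)
print(C.round(2))
n,sh,rv,_=rows(A,C,14);check(A,n,sh,rv,s['joints']);pathcheck(A,n,sh,rv,[TIP2,MO2])
E
```

```text
[[ 9.8000e-01  1.3000e-01 -1.5000e-01  5.3354e+02]
 [ 2.0000e-01 -6.6000e-01  7.3000e-01  3.3928e+02]
 [-0.0000e+00 -7.4000e-01 -6.7000e-01  2.9579e+02]
 [ 0.0000e+00  0.0000e+00  0.0000e+00  1.0000e+00]]
14 rows [0.0057, -0.0319, -0.001] [0.1237, 0.0001, -0.0001] mm [  4.3 -23.9  -0.7]
max step [0.   0.01 0.01 0.1  0.03 0.03] limit*.7*.1 [0.167, 0.167, 0.21, 0.22, 0.22, 0.22] min margin 0.69 end [ 0.06  0.47  1.32  0.83  1.52 -0.25]
2 tcp [535.  71. 233.] [557. -39. 227.] [529. 105. 256.]
4 tcp [534. 118. 221.] [556.  11. 194.] [529. 147. 251.]
6 tcp [533. 166. 218.] [554.  66. 170.] [529. 189. 253.]
8 tcp [532. 214. 225.] [551. 125. 158.] [530. 230. 263.]
10 tcp [532. 260. 240.] [547. 186. 157.] [531. 268. 281.]
12 tcp [532. 302. 264.] [544. 245. 168.] [533. 303. 306.]
14 tcp [534. 339. 296.] [542. 301. 190.] [536. 332. 337.]
```

Request:
play_rows --steps '[[[0.0057,-0.0319,-0.001],[0.1237,0,0]],[[0.0057,-0.0319,-0.001],[0.1237,0,0]],[[0.0057,-0.0319,-0.001],[0.1237,0,0]],[[0.0057,-0.0319,-0.001],[0.1237,0,0]],[[0.0057,-0.0319,-0.001],[0.1237,0,0]],[[0.0057,-0.0319,-0.001],[0.1237,0,0]],[[0.0057,-0.0319,-0.001],[0.1237,0,0]],[[0.0057,-0.0319,-0.001],[0.1237,0,0]],[[0.0057,-0.0319,-0.001],[0.1237,0,0]],[[0.0057,-0.0319,-0.001],[0.1237,0,0]],[[0.0057,-0.0319,-0.001],[0.1237,0,0]],[[0.0057,-0.0319,-0.001],[0.1237,0,0]],[[0.0057,-0.0319,-0.001],[0.1237,0,0]],[[0.0057,-0.0319,-0.001],[0.1237,0,0]],[[0,0,0],[0,0,0]],[[0,0,0],[0,0,0]]]'

```text
time_s: 23.5
eef_pos: [534.0, 339.2, 295.9]
ee_rot: [-0.403, 0.91, 0.089, -0.04]
force: [-0.2, 0.3, -0.4]
grip_width: 0.262
```

```bash
python3 log.py; python3 shot.py wrist w14 beaker_floor; python3 shot.py scene s14 beaker_floor wash_bottle;python3 shot.py top t14 beaker_floor wash_bottle
```

```text
23.5 [ 0.065  0.474  1.316  0.825  1.52  -0.249] [534.024 339.184 295.851] [[0.98, 0.13, -0.14], [0.2, -0.66, 0.73], [-0.0, -0.74, -0.67]] [-0.249  0.309 -0.365] 0.26156822422760334
beaker_floor [([132, 282], 0.77)]
beaker_floor [([358, 235], 0.94), ([277, 241], 0.87), ([409, 236], 0.79), ([409, 294], 0.58), ([374, 171], 0.55)]
wash_bottle [([348, 261], 0.67), ([328, 302], 0.56)]
beaker_floor [([164, 252], 0.74), ([139, 201], 0.57)]
wash_bottle [([177, 160], 0.6), ([267, 206], 0.46)]
```

View pics/w14b.png

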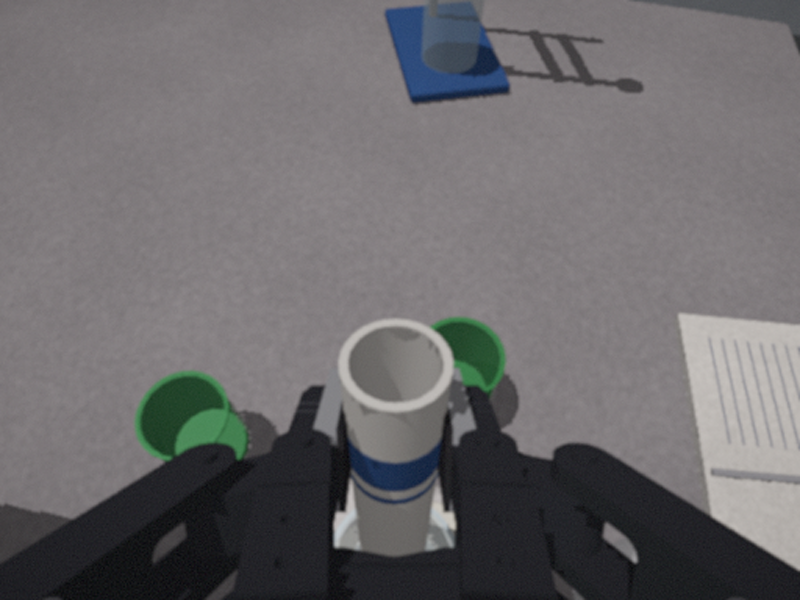

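View pics/s14b.png

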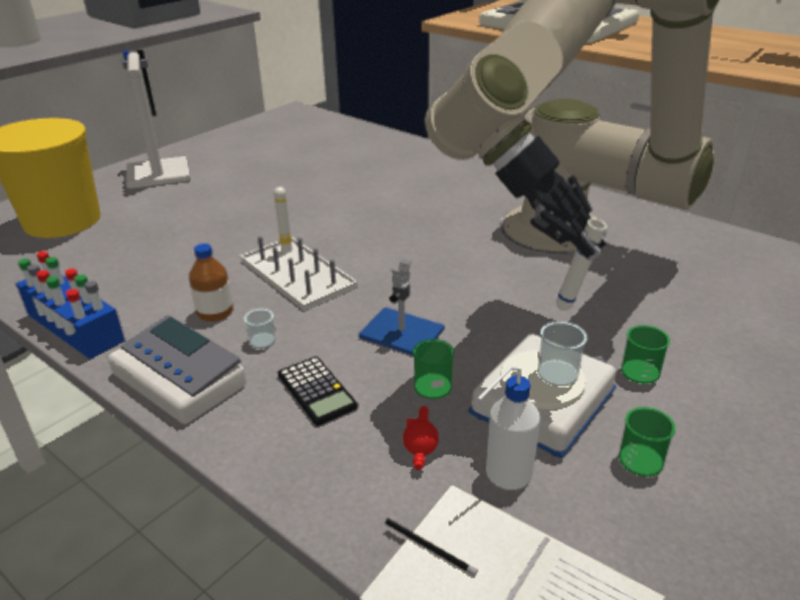

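View pics/t14b.png

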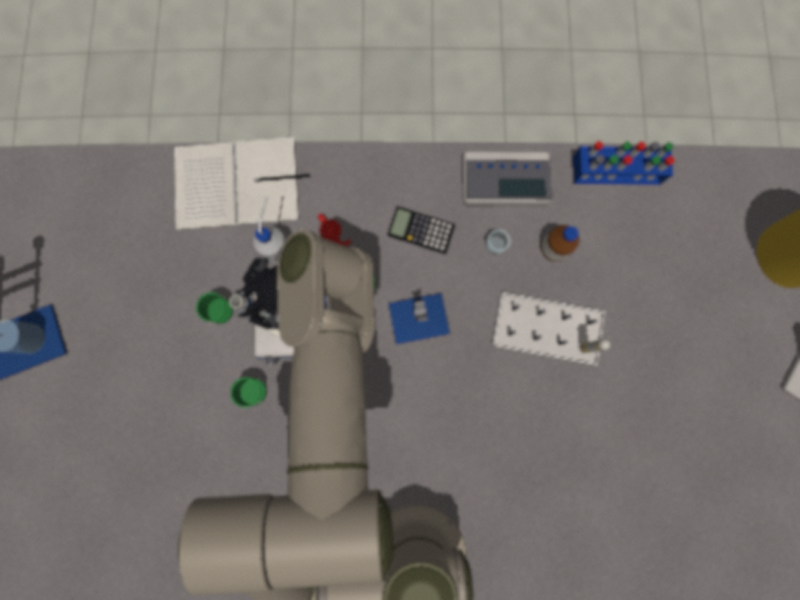

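```bash
cat > bko.py <<'E'
import sys
from ov import *
W=Cam(json.load(open('pics/w5.json')));T=Cam(json.load(open('pics/top0.json')));S=Cam(json.load(open('pics/scene0.json')))
c=(float(sys.argv[1]),float(sys.argv[2]));fz=float(sys.argv[3])
o=[]
for X,n,(x0,y0,w,h) in ((W,'w5',(255,10,75,90)),(T,'top0',(155,165,60,72)),(S,'scene0',(325,195,60,72))):
    k=266/w;img=cv2.resize(cv2.imread(f'pics/{n}.png')[y0:y0+h,x0:x0+w],(266,319),interpolation=cv2.INTER_CUBIC)
    for z,r in ((fz,29),(fz+72,32)):
        t=np.linspace(0,6.283,60);P=np.c_[c[0]+r*np.cos(t),c[1]+r*np.sin(t),0*t+z]
        cv2.polylines(img,[np.round((X.proj(P)-[x0,y0]+.5)*k-.5).astype(int).reshape(-1,1,2)],True,(0,0,255),1)
    o.append(img)
cv2.imwrite('pics/bk.png',np.hstack(o))
print(T.atz((168.5,151),200),T.atz((172,154),100))
E
python3 bko.py 541.5 302 73
```

```text
[691.24379473 317.32252354 200.        ] [706.08548712 328.79565291 100.        ]
```

View pics/bk.png

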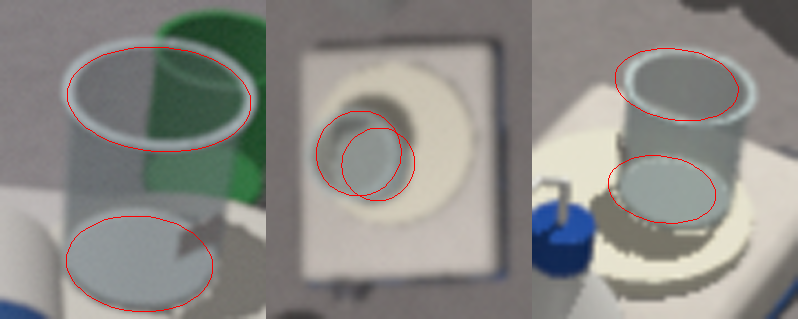

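```bash
python3 - <<'E'
from both import *
from t2 import *
from rig import ctrl
s=ctrl.sense();A=cur(s);m=A[:3,:3]@MID2+A[:3,3];d=A[:3,:3]@AX2
print("tip",A[:3,:3]@TIP2+A[:3,3],"d",d)
both([('s14',(335,130,64,110)),('t14',(135,170,50,50))],m,d,[543,-8.6],101.3,'pics/b14.png')
C=beak_pose([541.5,302],90)
n,sh,rv,_=rows(A,C,10);check(A,n,sh,rv,s['joints']);pathcheck(A,n,sh,rv,[TIP2,MO2])
E
```

```text
tip [542.32579979 301.15605285 191.44697918] d [ 0.04145543 -0.20486895 -0.97791112]
10 rows [-0.0001, 0.01, 0.009] [0.0001, -0.0002, -0.0] mm [-0.1  7.5  6.8]
max step [0.   0.01 0.02 0.   0.02 0.02] limit*.7*.1 [0.167, 0.167, 0.21, 0.22, 0.22, 0.22] min margin 1.12 end [ 0.06  0.57  1.44  0.85  1.37 -0.42]
2 tcp [534. 340. 277.] [542. 301. 171.] [536. 332. 318.]
4 tcp [534. 339. 256.] [542. 301. 151.] [536. 332. 298.]
6 tcp [534. 339. 236.] [542. 301. 131.] [536. 332. 277.]
8 tcp [534. 339. 216.] [542. 301. 111.] [536. 332. 257.]
10 tcp [534. 339. 196.] [542. 301.  90.] [536. 332. 237.]
```

View pics/b14.png

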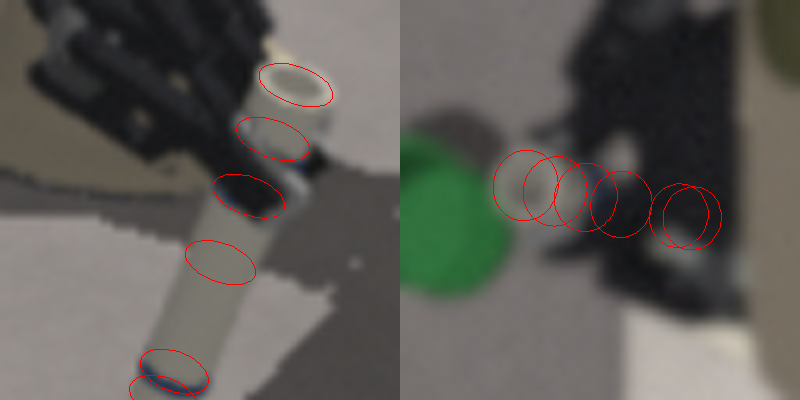

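Request:
play_rows --steps '[[[0,0.01,0.009],[0,0,0]],[[0,0.01,0.009],[0,0,0]],[[0,0.01,0.009],[0,0,0]],[[0,0.01,0.009],[0,0,0]],[[0,0.01,0.009],[0,0,0]],[[0,0.01,0.009],[0,0,0]],[[0,0.01,0.009],[0,0,0]],[[0,0.01,0.009],[0,0,0]],[[0,0,0],[0,0,0]],[[0,0,0],[0,0,0]]]'

```text
time_s: 24.9
eef_pos: [534.3, 339.6, 216.3]
ee_rot: [-0.404, 0.909, 0.09, -0.039]
force: [-0.6, -0.8, -0.8]
grip_width: 0.266
```

```bash
python3 log.py; python3 shot.py scene s15; python3 - <<'E'
import cv2
im=cv2.imread('pics/s15.png')[120:270,310:430];cv2.imwrite('pics/s15c.png',cv2.resize(im,(480,600),interpolation=cv2.INTER_CUBIC))
E
```

```text
24.9 [ 0.065  0.546  1.419  0.843  1.401 -0.381] [534.28  339.626 216.317] [[0.98, 0.13, -0.14], [0.2, -0.66, 0.73], [0.0, -0.74, -0.67]] [-0.63  -0.784 -0.818] 0.26649958711377025
```

View pics/s15c.png

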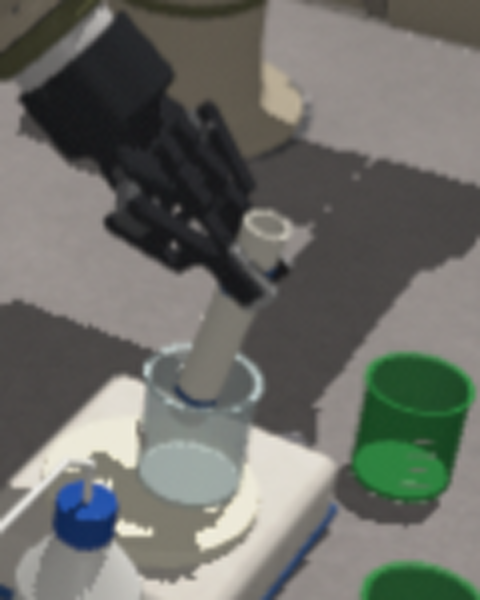

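Request:
play_rows --steps '[[[0,0.005,0.0045],[0,0,0]],[[0,0.005,0.0045],[0,0,0]],[[0,0.005,0.0045],[0,0,0]],[[0,0.005,0.0045],[0,0,0]],[[0,0.005,0.0045],[0,0,0]],[[0,0.005,0.0045],[0,0,0]],[[0,0,0],[0,0,0]],[[0,0,0],[0,0,0]]]'

```text
time_s: 25.75
eef_pos: [534.3, 339.5, 186.0]
ee_rot: [-0.404, 0.909, 0.09, -0.039]
force: [0.8, -0.4, 0.3]
grip_width: 0.265
```

Request:
play_rows --steps '[[[0,0.002,0.0018],[0,0,0]],[[0,0.002,0.0018],[0,0,0]],[[0,0,0],[0,0,0]]]'

```text
time_s: 26.05
eef_pos: [534.1, 339.5, 181.7]
ee_rot: [-0.404, 0.909, 0.09, -0.04]
force: [0.6, -0.3, -1.8]
grip_width: 0.271
```

Request:
play_rows --steps '[[[0,0.001,0.0009],[0,0,0]],[[0,0.001,0.0009],[0,0,0]],[[0,0,0],[0,0,0]]]'

```text
time_s: 26.35
eef_pos: [534.2, 339.5, 179.8]
ee_rot: [-0.404, 0.909, 0.09, -0.04]
force: [-0.6, 1.0, -0.4]
grip_width: 0.265
```

Request:
play_rows --steps '[[[0,0.001,0.0009],[0,0,0]],[[0,0,0],[0,0,0]]]'

```text
time_s: 26.55
eef_pos: [534.3, 339.5, 178.9]
ee_rot: [-0.404, 0.909, 0.09, -0.039]
force: [-0.5, -0.2, -0.8]
grip_width: 0.26
```

Request:
play_rows --steps '[[[0,0.001,0.0009],[0,0,0]],[[0,0,0],[0,0,0]]]'

```text
time_s: 26.75
eef_pos: [534.4, 339.7, 178.5]
ee_rot: [-0.404, 0.909, 0.09, -0.039]
force: [-0.3, 0.3, 4.3]
grip_width: 0.259
```

Request:
play_rows --steps '[[[0,0.001,0.0009],[0,0,0]],[[0,0,0],[0,0,0]]]'

```text
time_s: 26.95
eef_pos: [534.4, 340.0, 178.4]
ee_rot: [-0.405, 0.909, 0.09, -0.039]
force: [-2.4, 0.1, 9.2]
grip_width: 0.264
```

Request:
play_rows --steps '[[[0,-0.001,-0.0009],[0,0,0]],[[0,-0.0003,-0.0003],[0,0,0]],[[0,0,0],[0,0,0]],[[0,0,0],[0,0,0]]]'

```text
time_s: 27.35
eef_pos: [534.3, 339.6, 178.5]
ee_rot: [-0.404, 0.909, 0.09, -0.039]
force: [-0.5, 1.3, 6.1]
grip_width: 0.262
```

```bash
python3 log.py; python3 shot.py scene s16; python3 - <<'E'
import cv2
im=cv2.imread('pics/s16.png')[130:260,320:420];cv2.imwrite('pics/s16c.png',cv2.resize(im,(460,598),interpolation=cv2.INTER_CUBIC))
E
```

```text
27.35 [ 0.065  0.59   1.456  0.855  1.348 -0.443] [534.323 339.637 178.53 ] [[0.98, 0.13, -0.14], [0.2, -0.66, 0.73], [0.0, -0.74, -0.67]] [-0.487  1.327  6.065] 0.2621605486979766
```

View pics/s16c.png

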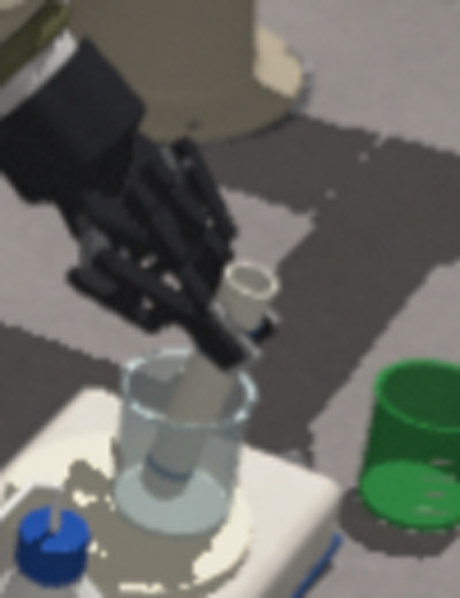

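Request:
play_rows --steps '[[[0,-0.0008,-0.0007],[0,0,0]],[[0,0,0],[0,0,0]],[[0,0,0],[0,0,0]]]' --squeeze 30

```text
time_s: 27.7
eef_pos: [534.2, 339.5, 178.8]
ee_rot: [-0.404, 0.91, 0.09, -0.04]
force: [0.3, 0.5, 1.6]
grip_width: 0.266
```

Contact is light (about 2 N), so I'll open gently and partly.

Request:
play_rows --steps '[[[0,0,0],[0,0,0]],[[0,0,0],[0,0,0]],[[0,0,0],[0,0,0]],[[0,0,0],[0,0,0]],[[0,0,0],[0,0,0]]]' --grip 0.66

```text
time_s: 28.2
eef_pos: [534.2, 339.5, 178.9]
ee_rot: [-0.404, 0.91, 0.09, -0.04]
force: [0.0, -0.2, -0.4]
grip_width: 0.339
```

Request:
play_rows --steps '[[[0,0,0],[0,0,0]],[[0,0,0],[0,0,0]],[[0,0,0],[0,0,0]],[[0,0,0],[0,0,0]],[[0,0,0],[0,0,0]]]' --grip 0.3

```text
time_s: 28.7
eef_pos: [534.2, 339.5, 179.0]
ee_rot: [-0.404, 0.909, 0.09, -0.039]
force: [-0.3, 0.5, -0.5]
grip_width: 0.699
```

```bash
python3 log.py; python3 shot.py scene s17;python3 shot.py wrist w17; python3 - <<'E'
import cv2
im=cv2.imread('pics/s17.png')[130:260,320:420];cv2.imwrite('pics/s17c.png',cv2.resize(im,(460,598),interpolation=cv2.INTER_CUBIC))
E
```

```text
28.7 [ 0.065  0.589  1.455  0.854  1.349 -0.442] [534.242 339.515 179.032] [[0.98, 0.13, -0.14], [0.2, -0.66, 0.73], [0.0, -0.74, -0.67]] [-0.32   0.493 -0.516] 0.6991606310359997
```

View pics/s17c.png

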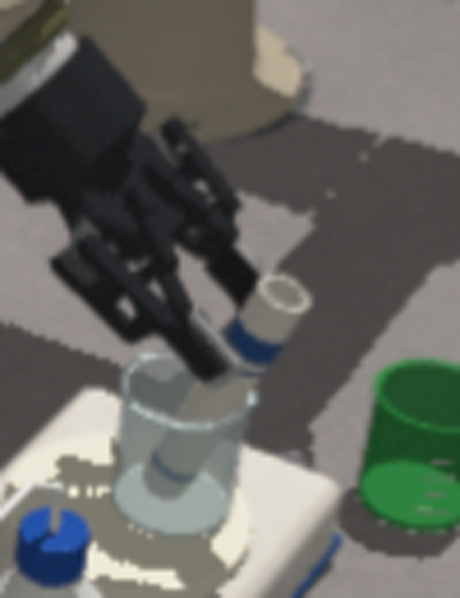

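View pics/w17b.png

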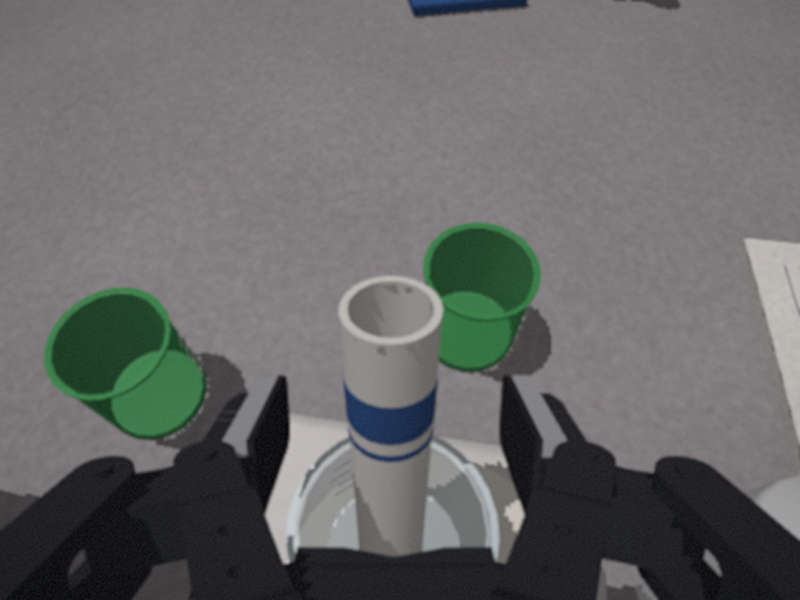

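Request:
play_rows --steps '[[[0,0,-0.01],[0,0,0]],[[0,0,-0.015],[0,0,0]],[[0,0,-0.02],[0,0,0]],[[0,0,-0.03],[0,0,0]],[[0,0,-0.03],[0,0,0]],[[0,0,-0.03],[0,0,0]],[[0,0,-0.03],[0,0,0]],[[0,0,-0.03],[0,0,0]],[[0,0,0],[0,0,0]],[[0,0,0],[0,0,0]],[[0,0,0],[0,0,0]]]'

```text
time_s: 29.9
eef_pos: [554.9, 233.4, 276.5]
ee_rot: [-0.404, 0.909, 0.09, -0.04]
force: [0.1, -0.2, -0.2]
grip_width: 0.698
```

```bash
python3 log.py; python3 shot.py scene s18;python3 shot.py wrist w18; python3 shot.py top t18; python3 - <<'E'
import cv2
im=cv2.imread('pics/s18.png')[130:260,320:420];cv2.imwrite('pics/s18c.png',cv2.resize(im,(460,598),interpolation=cv2.INTER_CUBIC))
E
```

```text
29.9 [-0.117  0.495  1.336  0.785  1.62  -0.402] [554.928 233.422 276.497] [[0.98, 0.13, -0.15], [0.2, -0.66, 0.73], [-0.0, -0.74, -0.67]] [ 0.108 -0.239 -0.208] 0.6976972188126086
```

View pics/s18b.png

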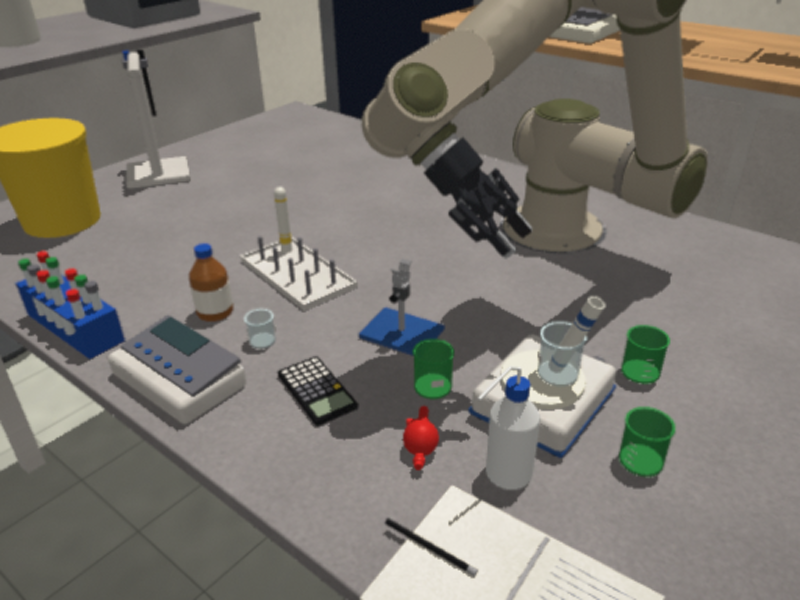

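View pics/w18b.png

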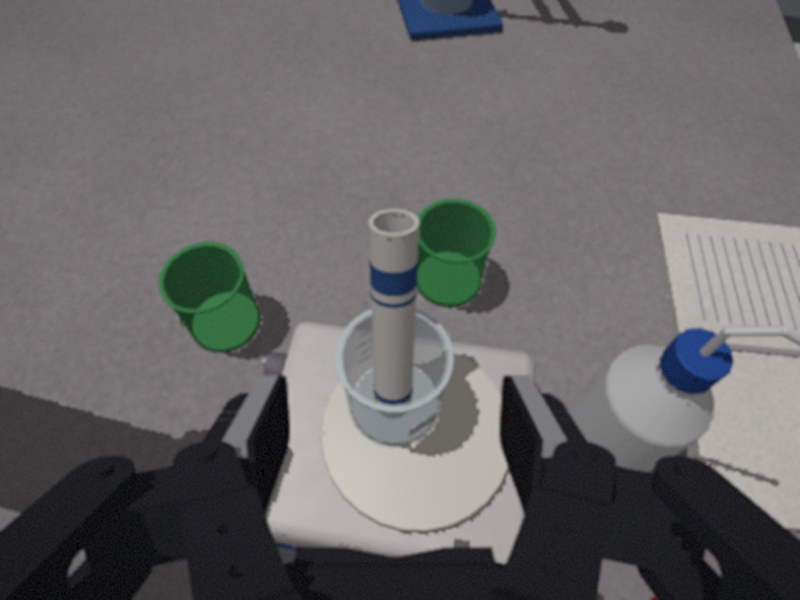

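The tube stands mouth-up in the clear beaker and leans on its rim. The beaker is upright on the plate and everything else looks unmoved. I'm handing the job in.

```bash
python3 - <<'E'
from rig import ctrl
print(ctrl.finish_job()); print(ctrl.sense()['time_s'])
E
```

```text
the job is handed in; nothing more can be done
None
the job is handed in; nothing more can be done
```

The job is done and handed in at about 30 s of the 70 s allowed. The blue-banded tube stands mouth-up in the clear beaker on the stirrer, and the gripper is clear of it.

- **Clip:** I took the tube by its round end, lifted it off its peg, turned it level and pushed it into the clip. The push force rose to about 4 N, dropped off at the snap, then rose again on the cradle. After I let go, the wrist picture showed the tube level, within about 1 mm of where it should lie.
- **Beaker:** I then took it by the mouth end, pulled it out of the clip, turned it mouth-up and lowered it round end first. The floor contact peaked at about 9 N; I eased that to about 2 N before opening the fingers.
- **Last pictures:** The beaker is upright on the stirrer plate, with the tube on its floor leaning on the rim. The yellow-banded tube and everything else look unmoved.
- **Disagreements:** Before seating, the scene camera put the tube and clip a few millimetres off from the top and wrist cameras. The forces and the later wrist picture agreed with the wrist and top cameras.

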